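Scoop cedar balls from the red bin into a shoe carton

TASK

A yellow shoe last is lying across the red bin: take it off and stand it upright on its sole, lengthwise in the middle of the cork mat. Then pick up the aluminium scoop by its black handle, scoop the cedar balls out of the bin and tip at least three of them into the cardboard carton, leaving none outside bin and carton and never touching the balls with your fingers. Finally stand the scoop flat on the bench and let go, leaving jar, hammer and brush where they are.

Things in the scene. Friction and masses are not known exactly. Their poses are not given: they have to be found in the camera images.
- bin: Red open steel bin fixed to the bench, 310 (x) x 120 (y) x 55 mm high outside, walls and floor 5 mm thick (inside 300 x 110 mm, inner floor 5 mm above the bench). Origin: centre of its underside. The balls start in its +x half, far from the robot; the -x half is free of balls.
- ball1: Polished cedar ball, 40 mm diameter, 15 g, rolls freely; one of four alike, in the bin. Origin: its centre.
- ball2: Polished cedar ball, 40 mm diameter, 15 g, rolls freely; one of four alike, in the bin. Origin: its centre.
- ball3: Polished cedar ball, 40 mm diameter, 15 g, rolls freely; one of four alike, in the bin. Origin: its centre.
- ball4: Polished cedar ball, 40 mm diameter, 15 g, rolls freely; one of four alike, in the bin. Origin: its centre.
- last: Yellow plastic shoe last (foot form), x -99 (heel) to +109 mm (toe), up to 70 mm wide, 95 high, about 0.3 kg. Origin: on its flat sole, z up. It starts standing across the bin on its rims (sole 55 mm above the bench). Its upright heel block, x -82 to +10 mm, z 46 to 95 mm, 36 mm wide (y), is what to grip.
- last_grip (a point): Grip point in the last's heel block, at (-30, 0, 72) mm in the last's frame; the faces to grip look to the last's +y and -y, 36 mm apart.
- scoop: Aluminium scoop, x to its open front lip. Origin: centre of its flat underside. Bucket 110 mm long (x -55 to +55), 90 wide outside, 84 inside; floor 3 mm thick, thinner at the lip; sides 38 mm high (22 in front, ending at x +33), back 45. Black bar handle above it: 104 mm long (x -59 to +45), 22 wide (y), z 89 to 111 mm, on a neck at the back. About 150 g; starts standing on the bench.
- scoop_grip (a point): Grip point in the middle of the scoop's handle bar, at (-5, 0, 100) mm in the scoop's frame; grip across y, 22 mm.
- scoop_lip (a point): Middle of the scoop's front lip at its underside, at (55, 0, 0) mm in the scoop's frame.
- carton: Open cardboard carton fixed to the bench, 160 (x) x 132 (y) x 60 mm high outside, walls and floor 5 mm. Origin: centre of its underside.
- mat: Cork mat fixed to the bench, 230 (x) x 110 (y) x 4 mm thick; the last's place. Origin: centre of its underside; its long side is x.
- jar: White closed jar, 72 mm diameter, 105 mm high, bystander. Origin: centre of its underside.
- hammer: Hammer lying on the bench, bystander. Origin: on the bench, under its middle; x runs along the handle to the head.
- brush: Brush lying on the bench, bystander. Origin: on the bench, under its middle; x runs along the handle to the bristles.
Mind the look-alikes: they are no part of the job. What is shaped like the ball4 but blue or green is not meant.

How it is judged:
On the way, in this order (a step that is already met when the one before it is completed fails the run):
1. the last stands on the cork mat, let go (x of last in the frame of mat between -0.04 and 0.04 m and y of last in the frame of mat between -0.03 and 0.03 m and z of last in the frame of mat between -0.002 and 0.012 m and angle between last's own z axis and vertical below 0.12 rad and angle between the x axis of last and the x axis of mat, either way round below 0.3 rad and contact force between last and the fingers below 0.1 N), for 0.2 s.
2. at least one ball is lifted out of the bin in the scoop (height (world z) of scoop above 0.07 m and ((x of ball1 in the frame of scoop between -0.062 and 0.062 m and y of ball1 in the frame of scoop between -0.045 and 0.045 m and z of ball1 in the frame of scoop between 0 and 0.07 m) or (x of ball2 in the frame of scoop between -0.062 and 0.062 m and y of ball2 in the frame of scoop between -0.045 and 0.045 m and z of ball2 in the frame of scoop between 0 and 0.07 m) or (x of ball3 in the frame of scoop between -0.062 and 0.062 m and y of ball3 in the frame of scoop between -0.045 and 0.045 m and z of ball3 in the frame of scoop between 0 and 0.07 m) or (x of ball4 in the frame of scoop between -0.062 and 0.062 m and y of ball4 in the frame of scoop between -0.045 and 0.045 m and z of ball4 in the frame of scoop between 0 and 0.07 m))), for 0.2 s.
At the end, for the whole second after the job is handed in: At least 3 balls are in the carton, the rest in bin or carton, at rest. The last is upright (7 deg) on the mat, within 40 mm lengthwise and 30 mm sideways of its centre, lengthwise within 17 deg. The scoop stands flat on the bench, outside bin and carton, at rest ((((x of ball1 in the frame of carton between -0.075 and 0.075 m and y of ball1 in the frame of carton between -0.061 and 0.061 m and z of ball1 in the frame of carton between 0 and 0.06 m) and (x of ball2 in the frame of carton between -0.075 and 0.075 m and y of ball2 in the frame of carton between -0.061 and 0.061 m and z of ball2 in the frame of carton between 0 and 0.06 m) and (x of ball3 in the frame of carton between -0.075 and 0.075 m and y of ball3 in the frame of carton between -0.061 and 0.061 m and z of ball3 in the frame of carton between 0 and 0.06 m)) or ((x of ball1 in the frame of carton between -0.075 and 0.075 m and y of ball1 in the frame of carton between -0.061 and 0.061 m and z of ball1 in the frame of carton between 0 and 0.06 m) and (x of ball2 in the frame of carton between -0.075 and 0.075 m and y of ball2 in the frame of carton between -0.061 and 0.061 m and z of ball2 in the frame of carton between 0 and 0.06 m) and (x of ball4 in the frame of carton between -0.075 and 0.075 m and y of ball4 in the frame of carton between -0.061 and 0.061 m and z of ball4 in the frame of carton between 0 and 0.06 m)) or ((x of ball1 in the frame of carton between -0.075 and 0.075 m and y of ball1 in the frame of carton between -0.061 and 0.061 m and z of ball1 in the frame of carton between 0 and 0.06 m) and (x of ball3 in the frame of carton between -0.075 and 0.075 m and y of ball3 in the frame of carton between -0.061 and 0.061 m and z of ball3 in the frame of carton between 0 and 0.06 m) and (x of ball4 in the frame of carton between -0.075 and 0.075 m and y of ball4 in the frame of carton between -0.061 and 0.061 m and z of ball4 in the frame of carton between 0 and 0.06 m)) or ((x of ball2 in the frame of carton between -0.075 and 0.075 m and y of ball2 in the frame of carton between -0.061 and 0.061 m and z of ball2 in the frame of carton between 0 and 0.06 m) and (x of ball3 in the frame of carton between -0.075 and 0.075 m and y of ball3 in the frame of carton between -0.061 and 0.061 m and z of ball3 in the frame of carton between 0 and 0.06 m) and (x of ball4 in the frame of carton between -0.075 and 0.075 m and y of ball4 in the frame of carton between -0.061 and 0.061 m and z of ball4 in the frame of carton between 0 and 0.06 m))) and ((x of ball1 in the frame of carton between -0.075 and 0.075 m and y of ball1 in the frame of carton between -0.061 and 0.061 m and z of ball1 in the frame of carton between 0 and 0.06 m) or (x of ball1 in the frame of bin between -0.15 and 0.15 m and y of ball1 in the frame of bin between -0.055 and 0.055 m and z of ball1 in the frame of bin between 0 and 0.06 m)) and ((x of ball2 in the frame of carton between -0.075 and 0.075 m and y of ball2 in the frame of carton between -0.061 and 0.061 m and z of ball2 in the frame of carton between 0 and 0.06 m) or (x of ball2 in the frame of bin between -0.15 and 0.15 m and y of ball2 in the frame of bin between -0.055 and 0.055 m and z of ball2 in the frame of bin between 0 and 0.06 m)) and ((x of ball3 in the frame of carton between -0.075 and 0.075 m and y of ball3 in the frame of carton between -0.061 and 0.061 m and z of ball3 in the frame of carton between 0 and 0.06 m) or (x of ball3 in the frame of bin between -0.15 and 0.15 m and y of ball3 in the frame of bin between -0.055 and 0.055 m and z of ball3 in the frame of bin between 0 and 0.06 m)) and ((x of ball4 in the frame of carton between -0.075 and 0.075 m and y of ball4 in the frame of carton between -0.061 and 0.061 m and z of ball4 in the frame of carton between 0 and 0.06 m) or (x of ball4 in the frame of bin between -0.15 and 0.15 m and y of ball4 in the frame of bin between -0.055 and 0.055 m and z of ball4 in the frame of bin between 0 and 0.06 m)) and x of last in the frame of mat between -0.04 and 0.04 m and y of last in the frame of mat between -0.03 and 0.03 m and z of last in the frame of mat between -0.002 and 0.012 m and angle between last's own z axis and vertical below 0.12 rad and angle between the x axis of last and the x axis of mat, either way round below 0.3 rad and height (world z) of scoop below 0.012 m and angle between scoop's own z axis and vertical below 0.1 rad and not (x of scoop in the frame of bin between -0.155 and 0.155 m and y of scoop in the frame of bin between -0.06 and 0.06 m and z of scoop in the frame of bin between -0.1 and 0.1 m) and not (x of scoop in the frame of carton between -0.08 and 0.08 m and y of scoop in the frame of carton between -0.066 and 0.066 m and z of scoop in the frame of carton between -0.1 and 0.1 m) and linear speed of each of scoop, last below 0.03 m/s and linear speed of each of ball1, ball2, ball3, ball4 below 0.1 m/s); the robot touches nothing.
It fails at once if a ball is touched by the fingers (over 1 N) (contact force between any of ball1, ball2, ball3, ball4 and the fingers above 1 N).
It fails at once if jar, hammer or brush is moved by more than 30 mm (distance of any of jar, hammer, brush from where it was at the start of the episode above 0.03 m).
It also fails if it takes over 72 s, if anything falls off the work surface, if the arm or the gripper's body presses on something with over 40 N, if the wrist force passes 120 N, or if a joint passes its speed limit or range.

ROBOT

A 7-joint arm with a two-finger parallel gripper is mounted at the origin on the work surface. World frame = base frame: x ahead of the robot, y to its left, z up, the work surface at z = 0. Lengths are in m, angles in rad, forces in N, time in s.
With the tool pointing down it reaches from about 0.4 to 0.85 m from the base axis. Payload 10.4 kg.
Tool frame: the origin (TCP) lies at the very end of the fingers, on their centre line; the grasp point (between the pads) lies 19 mm behind it; y points along the fingers, x is the direction in which the jaws open and shut, and the axes are right-handed (so a half turn about y gives the same grasp; the last joint's range is limited). The gripper opens to 87 mm and grips with 3 to 60 N. Pads are 19 mm wide; open, the fingers measure 117 mm over their backs; the gripper's body (75 mm by 190 mm) begins 51 mm behind the grasp point.
Start: joints at [1.267, 0.332, -0.065, 1.46, 0.022, 1.35, -0.088], TCP at [0.173, -0.601, 0.223] pointing down, gripper open.
Joint ranges: [-2.6, 2.6], [-0.5, 2.12], [-1.47, 1.34], [0.16, 2.42], [-1.27, 4.41], [0.06, 2.06], [-2.6, 2.6]. Speed limits (rad/s): [2.22, 2.22, 2.79, 2.79, 3.14, 3.14, 3.14].

INTERFACE

Orientations are given as a unit quaternion [x, y, z, w].
In Python, from bench import readout, vision, r gives the robot as it stands.
- The arm moves only by the tool arm_command, never from a script. Its argument "targets" is a list that holds one entry, the list of rows, each a list of 6 numbers: the shift along the tool's x, y, z in m, then the turn, a rotation vector about the tool's x, y, z in degrees. A call has 1 to 12 rows; each row shifts and turns the commanded pose from where the row before left it, along the tool's axes as they then stand; what a row does not reach is not made up. A row lasts 1/12 s, in which the tool goes at most 41.7 mm and 7.16 degrees, less where a joint would pass 70% of its speed; a pose out of reach is approached as far as the arm can. A call is refused whole if a number of a shift passes 0.0417 or a number of a turn 7.16, either way. A call with a gripper value outside its range is refused whole. "hand" is the opening, from 0 (shut) to 1 (fully open), set as the call begins (left out, the last holds). The fingers move at their own pace and stop on an object; "grip_force" is the grip in N (left out, the last holds). Time passes only in rows, so rows that do not move let the fingers close. It gives the time, the measured TCP pose, the force and the opening at its end, in the units of the state.
- readout.read_state(): the state, without advancing time (a new reading comes with each control period).
- vision.camera(name): name is "side" or "top" or "wrist"; returns a dict with "pixels" (480x640x3 uint8, blue, green, red), "fovy" (degrees; the focal length in pixels is half the picture's height over the tangent of half this angle, whatever the lens; pixels are square), "cx", "cy" (the principal point, pixels), "R" (3x3) and "t" (3): a world point X has camera coordinates R X + t; the wrist camera has in their place "mount" (4x4, takes a point from camera to tool coordinates, whose origin is the TCP and whose axes are the tool frame's). Camera axes: x right, y down, z forward; pixel columns grow to the right and rows downward; lengths in m; the calibration is good to about 2 mm. A picture is of the moment at which its call begins: read the wrist's pose just before it. There is no depth.
- r.close_job(): hands the job in, once; it reports no verdict.
The state is a dict: "time": time; "joint_positions": joint angles; "joint_vel": joint speeds; "joint_torque": joint torques, N m; "ee_pos": TCP position; "eef_rot": TCP orientation; "ft_force": force on the tool from outside, world axes, zero at the start; "torque": the same for the moment, N m; "width": finger opening in m.
Only numpy, scipy, OpenCV 4.12 (cv2) and the standard library are available. Lean on these libraries where they do the work, as an engineer would, in place of code of your own. Each camera call takes 0.05 s, during which the arm holds its last target.

## Working session

There is one attempt and no reset: what is moved stays moved. The work goes in short steps, Python scripts to look and compute and a tool call to move; the robot and the scene stay as the last step left them, time stands still between calls to the robot, and variables do not carry over. Pictures are saved under pics/ and viewed, and the job is handed in when it is done.

Besides the shell and the picture viewer there is one more tool, called as name(argument=value, ...) on one line, values as JSON. arm_command: Moves the arm, as the interface text tells. Its arguments: {"type":"object","properties":{"targets":{"type":"array","items":{"type":"array","items":{"type":"array","items":{"type":"number"}}}},"hand":{"type":"number"},"grip_force":{"type":"number"}},"required":["targets"]}

```bash
ls; mkdir -p pics
python3 - <<'E'
from bench import readout, vision, r
import cv2,numpy as np
s=readout.read_state(); print({k:np.round(v,4) for k,v in s.items()})
for n in ["top","side","wrist"]:
    c=vision.camera(n); cv2.imwrite(f"pics/{n}0.png",c["pixels"])
    print(n,{k:(np.round(v,4).tolist()) for k,v in c.items() if k!="pixels"})
E
```

```text
pics
{'time': np.float64(0.0), 'joint_positions': array([ 1.2674,  0.3329, -0.0647,  1.4609,  0.0216,  1.3499, -0.0885]), 'joint_vel': array([-0.0005,  0.0018, -0.0004,  0.0023, -0.0005, -0.0011, -0.0007]), 'joint_torque': array([-6.00000e-04, -6.23260e+01,  2.41000e-02, -3.89899e+01,
       -6.14000e-02,  3.97000e-02,  1.00000e-04]), 'ee_pos': array([ 0.1731, -0.6001,  0.2217]), 'eef_rot': array([-0.5648,  0.4255, -0.4247,  0.5653]), 'ft_force': array([-0.0836, -0.3196, -0.707 ]), 'torque': array([0.008 , 0.0253, 0.0222]), 'width': np.float64(0.087)}
top {'fovy': 48.2017, 'cx': 314.4454, 'cy': 234.966, 'R': [[0.0071, -1.0, -0.0027], [-0.9814, -0.0065, -0.1919], [0.1919, 0.004, -0.9814]], 't': [0.0324, 0.6166, 1.0002]}
side {'fovy': 44.5611, 'cx': 318.5013, 'cy': 243.4646, 'R': [[0.9642, -0.2647, 0.0182], [-0.1099, -0.4608, -0.8807], [0.2415, 0.8471, -0.4734]], 't': [-0.5965, 0.184, 1.0159]}
wrist {'fovy': 70.2086, 'cx': 325.4152, 'cy': 241.242, 'mount': [[1.0, -0.0009, 0.0005, 0.0003], [-0.0008, -0.2976, 0.9547, -0.162], [-0.0007, -0.9547, -0.2976, 0.0817], [0.0, 0.0, 0.0, 1.0]]}
```

View pics/top0.png

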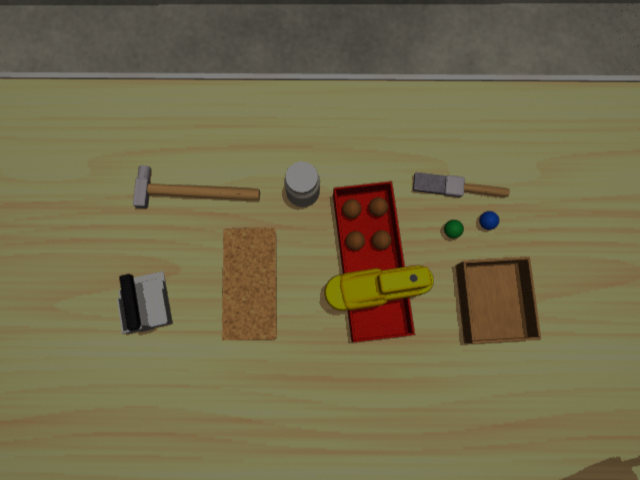

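View pics/side0.png

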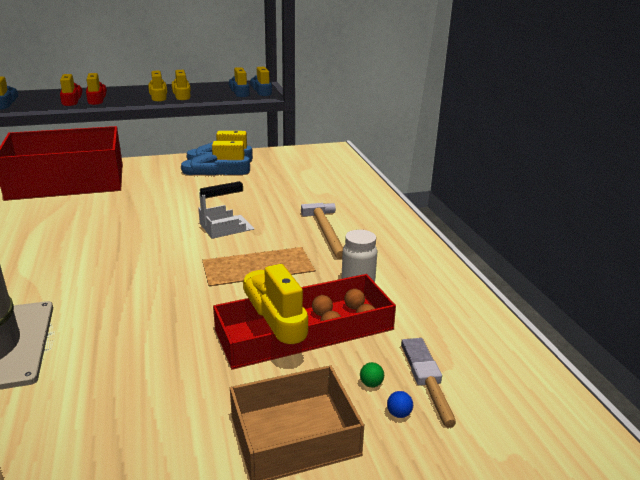

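View pics/wrist0.png

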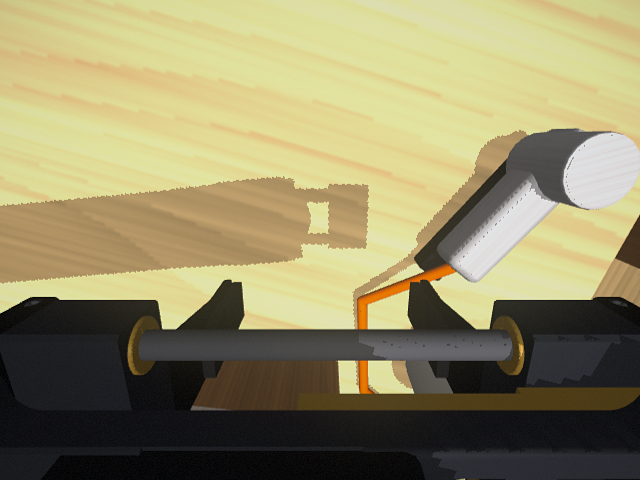

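The top view shows everything: the bin at about (374,262), the last's heel block at about (405,280), the mat at (250,284), the scoop at (146,302) with its handle at the left, and the carton at (498,300). Next I'll measure these by colour masks.

```bash
cat > h.py <<'E'
from bench import readout, vision, r
import cv2,numpy as np
from scipy.spatial.transform import Rotation as Ro
def cam(n,save=None):
    s=readout.read_state(); c=vision.camera(n)
    c["f"]=240/np.tan(np.radians(c["fovy"])/2)
    if n=="wrist":
        M=c["mount"]; Rt=Ro.from_quat(s["eef_rot"]).as_matrix()
        Rcw=Rt@M[:3,:3]; o=Rt@M[:3,3]+s["ee_pos"]
        c["R"]=Rcw.T; c["t"]=-Rcw.T@o
    if save: cv2.imwrite("pics/"+save,c["pixels"])
    return c
def ray(c,uv):
    R,t=np.array(c["R"]),np.array(c["t"])
    d=R.T@np.array([(uv[0]-c["cx"])/c["f"],(uv[1]-c["cy"])/c["f"],1]); return -R.T@t,d/np.linalg.norm(d)
def onz(c,uv,z):
    o,d=ray(c,uv); return o+d*(z-o[2])/d[2]
def proj(c,X):
    p=np.array(c["R"])@X+np.array(c["t"]); return np.array([c["f"]*p[0]/p[2]+c["cx"],c["f"]*p[1]/p[2]+c["cy"]])
def two(c1,p1,c2,p2):
    o1,d1=ray(c1,p1);o2,d2=ray(c2,p2)
    A=np.stack([d1,-d2],1); k=np.linalg.lstsq(A,o2-o1,rcond=None)[0]
    a,b=o1+k[0]*d1,o2+k[1]*d2; return (a+b)/2,np.linalg.norm(a-b)
def blob(m,roi=None,n=1):
    m=m.astype(np.uint8)
    if roi: q=np.zeros_like(m); x0,y0,x1,y1=roi; q[y0:y1,x0:x1]=m[y0:y1,x0:x1]; m=q
    cs=sorted(cv2.findContours(m,cv2.RETR_EXTERNAL,cv2.CHAIN_APPROX_NONE)[0],key=cv2.contourArea)[::-1][:n]
    return cs
def hsv(c): 
    h=cv2.cvtColor(c["pixels"],cv2.COLOR_BGR2HSV).astype(int); return h[...,0],h[...,1],h[...,2]
def rect(c,cnt,z):
    pts=np.array([onz(c,p[0],z)[:2] for p in cnt]).astype(np.float32)
    return cv2.minAreaRect(pts)
E
python3 - <<'E'
from h import *
np.set_printoptions(precision=4,suppress=True)
c=cam("top"); h,s,v=hsv(c)
red=((h<5)|(h>174))&(s>180)&(v>60)
yel=(h>24)&(h<33)&(s>200)&(v>90)
for n,m,roi,z in [("bin",red|((h>24)&(h<33)&(s>240)),(320,170,425,350),.055)]:
    b=blob(red,roi,3); print(n,[cv2.contourArea(x) for x in b])
    hull=cv2.convexHull(np.vstack(b)); print(rect(c,hull,z))
b=blob(yel,(310,240,450,330),2);print("last",[ (cv2.contourArea(x),cv2.boundingRect(x)) for x in b])
cork=(h>8)&(h<20)&(s>120)
b=blob(cork,(215,220,285,350));print("mat",cv2.contourArea(b[0]),rect(c,b[0],.004))
blk=(v<45)
b=blob(blk,(110,255,180,345));print("handle",rect(c,b[0],.111),cv2.boundingRect(b[0]))
im=c["pixels"]
cr=lambda x0,y0,x1,y1,k:cv2.resize(im[y0:y1,x0:x1],None,fx=k,fy=k,interpolation=cv2.INTER_CUBIC)
cv2.imwrite("pics/a1.png",cr(320,170,440,350,3.3))
cv2.imwrite("pics/a2.png",np.hstack([cr(110,260,180,340,5),cr(450,250,545,350,4)]))
for p in [(h[245,250],s[245,250],v[245,250]),(h[300,500],s[300,500],v[300,500])]:print(p)
E
```

```text
bin [4097.5, 1774.5]
((0.5697336196899414, -0.07788430899381638), (0.30628255009651184, 0.11824840307235718), 7.0811920166015625)
last [(2539.5, (326, 266, 107, 44))]
mat 5841.5 ((0.5281085968017578, 0.16993829607963562), (0.23038597404956818, 0.11028098315000534), 1.3477649688720703)
handle ((0.4737425446510315, 0.37546563148498535), (0.11316391825675964, 0.047112010419368744), 24.575775146484375) (120, 274, 33, 58)
(np.int64(17), np.int64(149), np.int64(125))
(np.int64(16), np.int64(148), np.int64(112))
```

```bash
ls pics
```

```text
a1.png
a2.png
side0.png
top0.png
wrist0.png
```

View pics/a1.png

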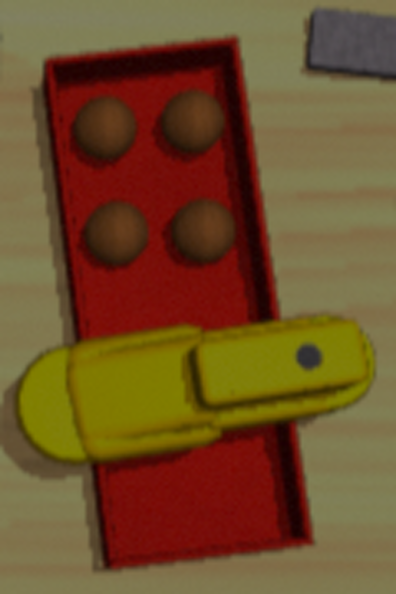

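View pics/a2.png

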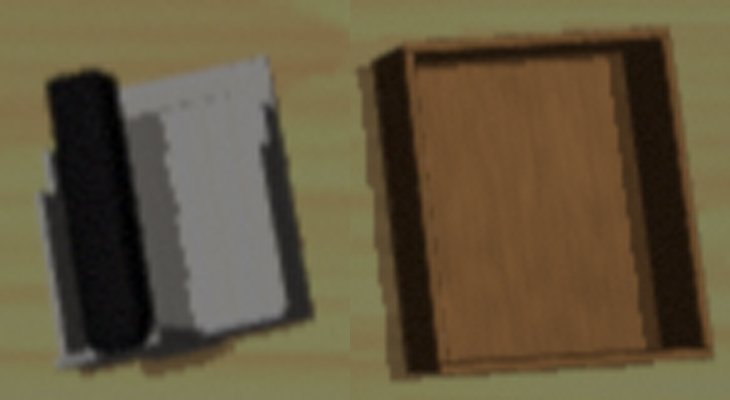

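Run:
```python
from h import *
np.set_printoptions(precision=4,suppress=True)
c=cam("top")
def f(n,pts,z):
    P=np.array([onz(c,p,z)[:2] for p in pts]); print(n,P.mean(0)); print(P.tolist().__repr__()[:0],P, "edges",[np.round(np.linalg.norm(P[i]-P[i-1]),3) for i in range(len(P))], "dir",[np.round(np.degrees(np.arctan2(*(P[i]-P[i-1])[::-1])),1) for i in range(len(P))])
f("carton",[(465,262.5),(529.5,257),(540.5,338.8),(471.8,343)],.06)
q=lambda x,y:(320+x/3.3,170+y/3.3)
f("bin",[q(45,60),q(237,38),q(312,543),q(105,568)],.055)
f("block",[q(200,346),q(360,317),q(366,375),q(210,405)],.15)
a=lambda x,y:(110+x/5,260+y/5)
f("handle",[a(50,78),a(112,72),a(150,340),a(88,345)],.1)
f("handleL",[a(50,80),a(85,340)],.105)
f("scoopright",[a(268,57),a(312,318)],.0)
f("backtop",[a(58,365),a(42,195)],.04)
h,s,v=hsv(c)
ball=(h>3)&(h<18)&(s>110)&(v>25)
for b in blob(ball,(338,190,395,255),6):
    (x,y),rr=cv2.minEnclosingCircle(b); print("ball",cv2.contourArea(b),(x,y),rr,onz(c,(x,y),.025))
```

```text
carton [ 0.4915 -0.3252]
 [[ 0.5635 -0.258 ]
 [ 0.5752 -0.3846]
 [ 0.4181 -0.3946]
 [ 0.4093 -0.2637]] edges [np.float64(0.154), np.float64(0.127), np.float64(0.157), np.float64(0.131)] dir [np.float64(2.1), np.float64(-84.7), np.float64(-176.4), np.float64(93.8)]
bin [ 0.569  -0.0783]
 [[ 0.7138 -0.0014]
 [ 0.7286 -0.1191]
 [ 0.4244 -0.1564]
 [ 0.4093 -0.0362]] edges [np.float64(0.307), np.float64(0.119), np.float64(0.306), np.float64(0.121)] dir [np.float64(6.5), np.float64(-82.9), np.float64(-173.0), np.float64(97.2)]
block [ 0.5197 -0.127 ]
 [[ 0.5273 -0.0819]
 [ 0.5436 -0.1686]
 [ 0.5123 -0.1707]
 [ 0.4956 -0.0867]] edges [np.float64(0.032), np.float64(0.088), np.float64(0.031), np.float64(0.086)] dir [np.float64(8.7), np.float64(-79.3), np.float64(-176.1), np.float64(101.2)]
handle [0.4805 0.3779]
 [[0.5286 0.4001]
 [0.531  0.377 ]
 [0.4321 0.3559]
 [0.4302 0.3786]] edges [np.float64(0.101), np.float64(0.023), np.float64(0.101), np.float64(0.023)] dir [np.float64(12.4), np.float64(-84.0), np.float64(-167.9), np.float64(95.0)]
handleL [0.4796 0.3882]
 [[0.5272 0.3982]
 [0.4319 0
[... 211 characters left out ...]
.float64(12.9), np.float64(-167.1)]
backtop [0.4563 0.4161]
 [[0.4234 0.4105]
 [0.4892 0.4218]] edges [np.float64(0.067), np.float64(0.067)] dir [np.float64(-170.2), np.float64(9.8)]
ball 287.5 (381.26922607421875, 239.26922607421875) 9.991957664489746 [ 0.6152 -0.0995  0.025 ]
ball 284.0 (354.8773498535156, 240.05661010742188) 10.119181632995605 [ 0.6132 -0.0457  0.025 ]
ball 281.5 (378.3043518066406, 206.47825622558594) 10.037830352783203 [ 0.6839 -0.0945  0.025 ]
ball 278.0 (351.19873046875, 208.2051239013672) 9.959214210510254 [ 0.6799 -0.0386  0.025 ]
ball 12.5 (339.0, 243.5) 10.547611236572266 [ 0.6058 -0.0134  0.025 ]
ball 1.0 (393.5, 195.5) 5.522780418395996 [ 0.7076 -0.1264  0.025 ]
```

```bash
cat >> h.py <<'E'
def plan(X,yaw,dpitch=0):
    """tool-frame rows from present pose to TCP X, tool down, tool x heading yaw deg (mod 180 nearest)"""
    s=readout.read_state(); Rt=Ro.from_quat(s["eef_rot"])
    ca=[]
    for k in (0,180):
        a=np.radians(yaw+k); x=np.array([np.cos(a),np.sin(a),0]); y=np.array([0,0,-1.]); z=np.cross(x,y)
        G=Ro.from_matrix(np.stack([x,y,z],1)); ca.append((Rt.inv()*G).as_rotvec(degrees=True))
    m=Rt.as_matrix()
    print("t",round(float(s["time"]),2),"tcp",np.round(s["ee_pos"],4),"x-yaw",np.round(np.degrees(np.arctan2(m[1,0],m[0,0])),2),"tooly",np.round(m[:,1],3),"w",round(float(s["width"]),4),"F",np.round(s["ft_force"],1))
    print("q",np.round(s["joint_positions"],2))
    print("shift tool",np.round((m.T@(np.array(X)-s["ee_pos"]))*1000,1),"mm; turn opts",[np.round(q,1).tolist() for q in ca])
E
python3 -c "
from h import *
plan([.5186,-.121,.25],10)"
```

```text
t 0.25 tcp [ 0.1732 -0.6004  0.2222] x-yaw -73.91 tooly [-0.     0.001 -1.   ] w 0.087 F [0.2 0.1 1. ]
q [ 1.27  0.33 -0.06  1.46  0.02  1.35 -0.09]
shift tool [-364.9  -27.6  464.8] mm; turn opts [[-0.0, -83.9, -0.0], [0.0, 96.1, -0.0]]
```

arm_command(targets=[[[-0.025, -0.002, 0.032, 0, 0, 0], [-0.025, -0.002, 0.032, 0, 0, 0], [-0.025, -0.002, 0.032, 0, 0, 0], [-0.025, -0.002, 0.032, 0, 0, 0], [-0.025, -0.002, 0.032, 0, 0, 0], [-0.025, -0.002, 0.032, 0, 0, 0], [-0.025, -0.002, 0.032, 0, 0, 0], [-0.025, -0.002, 0.032, 0, 0, 0], [-0.025, -0.002, 0.032, 0, 0, 0], [-0.025, -0.002, 0.032, 0, 0, 0], [-0.025, -0.002, 0.032, 0, 0, 0], [-0.025, -0.002, 0.032, 0, 0, 0]]], hand=1)

```text
time: 1.25
ee_pos: [0.4598, -0.2041, 0.2469]
eef_rot: [0.565, -0.425, 0.425, -0.565]
ft_force: [1.3, -0.5, 0.1]
width: 0.0867
```

arm_command(targets=[[[-0.022, 0, 0.027, 0, 0, 0], [-0.022, 0, 0.027, 0, 0, 0], [-0.021, 0, 0.027, 0, 0, 0], [0, 0, 0, 0, -7, 0], [0, 0, 0, 0, -7, 0], [0, 0, 0, 0, -7, 0], [0, 0, 0, 0, -7, 0], [0, 0, 0, 0, -7, 0], [0, 0, 0, 0, -7, 0], [0, 0, 0, 0, -7, 0], [0, 0, 0, 0, -7, 0], [0, 0, 0, 0, -7, 0]]])

```text
time: 2.25
ee_pos: [0.5188, -0.121, 0.2465]
eef_rot: [0.704, -0.065, 0.065, -0.704]
ft_force: [0.0, -0.7, 0.3]
width: 0.087
```

arm_command(targets=[[[0, 0, 0, 0, -7, 0], [0, 0, 0, 0, -7, 0], [0, 0, 0, 0, -7, 0], [0, 0, 0, 0, 0, 0], [0, 0, 0, 0, 0, 0]]])

```text
time: 2.67
ee_pos: [0.5188, -0.1211, 0.2465]
eef_rot: [0.705, 0.061, -0.061, -0.704]
ft_force: [-0.0, 0.4, 0.0]
width: 0.0874
```

```bash
python3 -c "
from h import *
plan([.5186,-.121,.25],10)
cam('wrist','w1.png')"
```

```text
t 2.67 tcp [ 0.5188 -0.1211  0.2465] x-yaw 9.86 tooly [-0. -0. -1.] w 0.0874 F [-0.   0.4  0. ]
q [ 0.74  0.17 -0.66  1.64  0.11  1.37  0.23]
shift tool [-0.2 -3.5  0.1] mm; turn opts [[0.0, -0.1, -0.0], [0.0, 179.9, 0.0]]
```

View pics/w1.png

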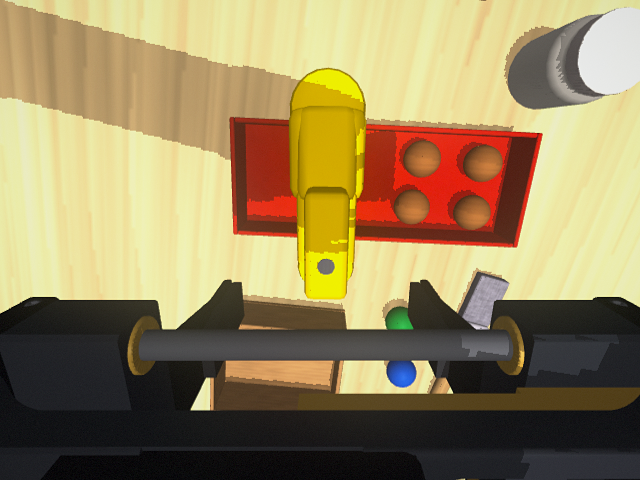

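The wrist view shows the heel block centred between the fingers (columns 305–347, principal column 325) and aligned with them. I'll descend and grip.

arm_command(targets=[[[0, 0.03, 0, 0, 0, 0], [0, 0.03, 0, 0, 0, 0], [0, 0.03, 0, 0, 0, 0], [0, 0.03, 0, 0, 0, 0], [0, 0.018, 0, 0, 0, 0], [0, 0, 0, 0, 0, 0], [0, 0, 0, 0, 0, 0]]])

```text
time: 3.3
ee_pos: [0.5186, -0.1208, 0.1084]
eef_rot: [-0.704, -0.061, 0.062, 0.705]
ft_force: [0.7, 0.9, 0.8]
width: 0.087
```

arm_command(targets=[[[0, 0, 0, 0, 0, 0], [0, 0, 0, 0, 0, 0], [0, 0, 0, 0, 0, 0], [0, 0, 0, 0, 0, 0], [0, 0, 0, 0, 0, 0], [0, 0, 0, 0, 0, 0], [0, 0, 0, 0, 0, 0]]], hand=0.2, grip_force=30)

```text
time: 3.88
ee_pos: [0.5189, -0.121, 0.1087]
eef_rot: [0.704, 0.062, -0.062, -0.704]
ft_force: [0.1, 1.2, -0.2]
width: 0.0484
```

arm_command(targets=[[[0, -0.02, 0, 0, 0, 0], [0, -0.03, 0, 0, 0, 0], [0, -0.03, 0, 0, 0, 0], [0, -0.03, 0, 0, 0, 0], [0, -0.03, 0, 0, 0, 0], [0, 0, 0, 0, 0, 0], [0, 0, 0, 0, 0, 0]]])

```text
time: 4.47
ee_pos: [0.5197, -0.1211, 0.2501]
eef_rot: [0.705, 0.063, -0.061, -0.704]
ft_force: [-0.1, -1.1, -0.9]
width: 0.018
```

```bash
python3 -c "
from h import *
plan([.498,.169,.25],-88.7)
cam('wrist','w2.png');cam('side','s2.png')"
```

```text
t 4.47 tcp [ 0.5197 -0.1211  0.2501] x-yaw 10.08 tooly [ 0.003 -0.001 -1.   ] w 0.018 F [-0.1 -1.1 -0.9]
q [ 0.74  0.17 -0.66  1.64  0.11  1.37  0.24]
shift tool [ 29.4  -0.3 289.4] mm; turn opts [[-0.1, 98.8, 0.2], [0.2, -81.2, 0.1]]
```

View pics/s2.png

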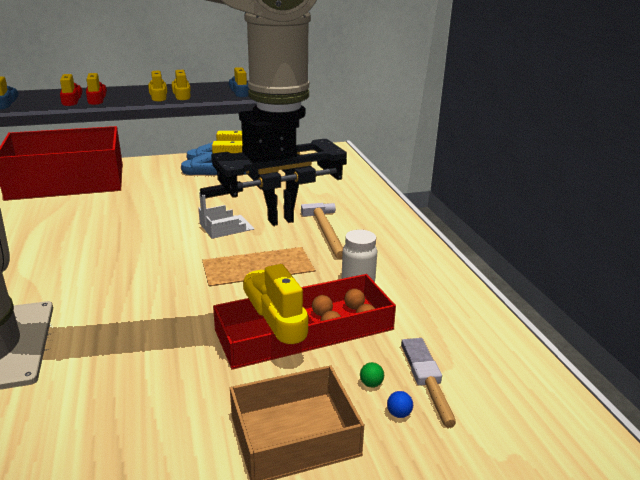

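The fingers had not finished closing when I lifted: they were at 48 mm and moved at about 66 mm/s. The side view shows the last still standing on the bin at (275,305). I'll reopen, descend and wait longer.

arm_command(targets=[[[0, 0, 0, 0, 0, 0], [0, 0, 0, 0, 0, 0], [0, 0, 0, 0, 0, 0], [0, 0, 0, 0, 0, 0], [0, 0, 0, 0, 0, 0], [0, 0, 0, 0, 0, 0], [0, 0.022, 0, 0, 0, 0], [0, 0.03, 0, 0, 0, 0], [0, 0.03, 0, 0, 0, 0], [0, 0.03, 0, 0, 0, 0], [0, 0.03, 0, 0, 0, 0], [0, 0, 0, 0, 0, 0]]], hand=0.85)

```text
time: 5.57
ee_pos: [0.5155, -0.1205, 0.1013]
eef_rot: [-0.703, -0.06, 0.065, 0.705]
ft_force: [-0.1, -0.0, -1.1]
width: 0.0736
```

arm_command(targets=[[[0, 0, 0, 0, 0, 0], [0, 0, 0, 0, 0, 0], [0, 0, 0, 0, 0, 0], [0, 0, 0, 0, 0, 0], [0, 0, 0, 0, 0, 0], [0, 0, 0, 0, 0, 0], [0, 0, 0, 0, 0, 0], [0, 0, 0, 0, 0, 0], [0, 0, 0, 0, 0, 0], [0, 0, 0, 0, 0, 0], [0, 0, 0, 0, 0, 0]]], hand=0.2, grip_force=30)

```text
time: 6.48
ee_pos: [0.5191, -0.1211, 0.107]
eef_rot: [0.705, 0.062, -0.062, -0.704]
ft_force: [-0.3, -0.3, 6.5]
width: 0.0357
```

arm_command(targets=[[[0, -0.015, 0, 0, 0, 0], [0, -0.03, 0, 0, 0, 0], [0, -0.03, 0, 0, 0, 0], [0, -0.03, 0, 0, 0, 0], [0, -0.025, 0, 0, 0, 0], [0, 0, 0, 0, 0, 0], [0, 0, 0, 0, 0, 0]]])

```text
time: 7.07
ee_pos: [0.5192, -0.1211, 0.237]
eef_rot: [0.705, 0.063, -0.062, -0.704]
ft_force: [-0.3, -0.0, -3.5]
width: 0.0357
```

```bash
python3 -c "
from h import *
plan([.498,.169,.237],-88.7)
cam('wrist','w3.png');cam('side','s3.png')"
```

```text
t 7.07 tcp [ 0.5192 -0.1211  0.237 ] x-yaw 10.08 tooly [ 0.001 -0.001 -1.   ] w 0.0357 F [-0.3 -0.  -3.5]
q [ 0.74  0.18 -0.66  1.66  0.11  1.35  0.23]
shift tool [ 29.9  -0.3 289.3] mm; turn opts [[-0.0, 98.8, 0.1], [0.1, -81.2, 0.0]]
```

View pics/s3.png

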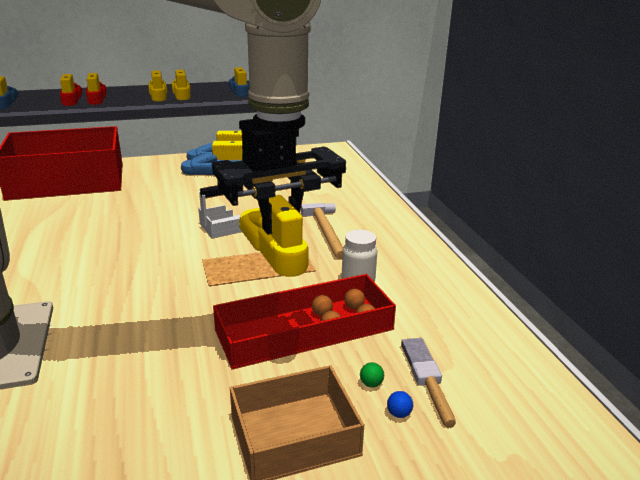

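View pics/w3.png

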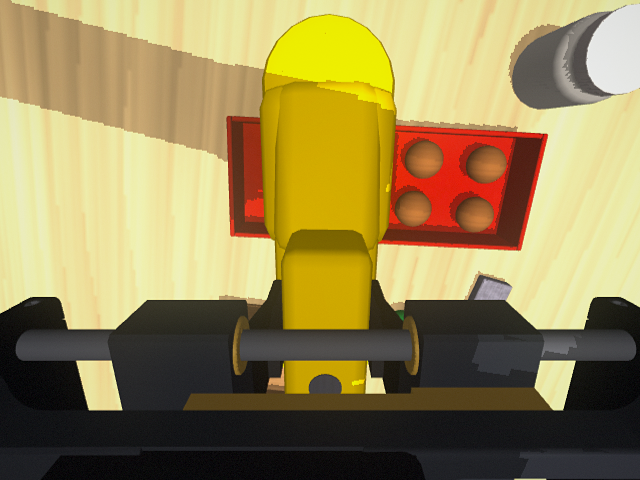

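arm_command(targets=[[[0.003, 0, 0.029, 0, 0, 0], [0.003, 0, 0.029, 0, 0, 0], [0.003, 0, 0.029, 0, 0, 0], [0.003, 0, 0.029, 0, 0, 0], [0.003, 0, 0.029, 0, 0, 0], [0.003, 0, 0.029, 0, 0, 0], [0.003, 0, 0.029, 0, 0, 0], [0.003, 0, 0.029, 0, 0, 0], [0.003, 0, 0.029, 0, 0, 0], [0.003, 0, 0.028, 0, 0, 0], [0, 0, 0, 0, 4, 0], [0, 0, 0, 0, 6, 0]]])

```text
time: 8.17
ee_pos: [0.4963, 0.1708, 0.2347]
eef_rot: [-0.707, -0.0, 0.002, 0.707]
ft_force: [0.2, -0.4, -3.8]
width: 0.0356
```

arm_command(targets=[[[0, 0, 0, 0, 7, 0], [0, 0, 0, 0, 7, 0], [0, 0, 0, 0, 7, 0], [0, 0, 0, 0, 7, 0], [0, 0, 0, 0, 7, 0], [0, 0, 0, 0, 7, 0], [0, 0, 0, 0, 7, 0], [0, 0, 0, 0, 7, 0], [0, 0, 0, 0, 7, 0], [0, 0, 0, 0, 7, 0], [0, 0, 0, 0, 7, 0], [0, 0, 0, 0, 7, 0]]])

```text
time: 9.17
ee_pos: [0.4969, 0.1684, 0.2345]
eef_rot: [0.525, -0.475, 0.474, -0.523]
ft_force: [-0.3, 0.3, -3.0]
width: 0.0354
```

arm_command(targets=[[[0, 0, 0, 0, 4, 0], [0, 0, 0, 0, 1, 0], [0, 0, 0, 0, 0, 0], [0, 0, 0, 0, 0, 0]]])

```text
time: 9.5
ee_pos: [0.4974, 0.1687, 0.2356]
eef_rot: [0.506, -0.495, 0.494, -0.505]
ft_force: [0.4, 0.3, -2.4]
width: 0.0359
```

```bash
python3 -c "
from h import *
plan([.498,.169,.058],-88.7)
c=cam('wrist','w4.png')
s=readout.read_state();print(onz(c,(325,235),.28)-s['ee_pos'])"
```

```text
t 9.5 tcp [0.4974 0.1687 0.2356] x-yaw -88.77 tooly [-0.001 -0.    -1.   ] w 0.0359 F [ 0.4  0.3 -2.4]
q [ 0.22  0.17 -0.7   1.67  0.11  1.34 -2.05]
shift tool [ -0.4 177.6   0.9] mm; turn opts [[0.1, -0.1, 0.0], [-0.0, 179.9, 0.1]]
[0.04746506 0.00065    0.04412464]
```

View pics/w4.png

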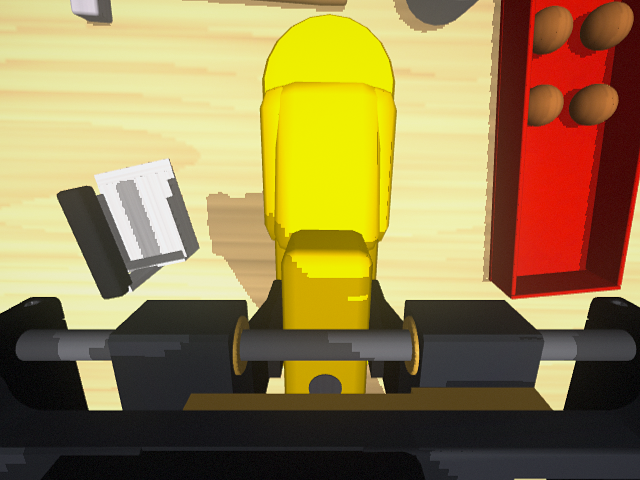

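The last is held level, heel block between the pads and toe towards +x. Now I'll lower it onto the mat.

arm_command(targets=[[[0, 0.02, -0.004, 0, 0, 0], [0, 0.03, 0, 0, 0, 0], [0, 0.03, 0, 0, 0, 0], [0, 0.03, 0, 0, 0, 0], [0, 0.025, 0, 0, 0, 0], [0, 0.02, 0, 0, 0, 0], [0, 0.01, 0, 0, 0, 0], [0, 0.006, 0, 0, 0, 0], [0, 0.004, 0, 0, 0, 0], [0, 0, 0, 0, 0, 0], [0, 0, 0, 0, 0, 0]]])

```text
time: 10.47
ee_pos: [0.4944, 0.169, 0.0625]
eef_rot: [-0.504, 0.495, -0.495, 0.505]
ft_force: [-0.3, -0.3, -1.8]
width: 0.0357
```

arm_command(targets=[[[0, 0.002, 0, 0, 0, 0], [0, 0.002, 0, 0, 0, 0], [0, 0.001, 0, 0, 0, 0], [0, 0, 0, 0, 0, 0], [0, 0, 0, 0, 0, 0]]])

```text
time: 10.88
ee_pos: [0.4938, 0.1687, 0.0566]
eef_rot: [-0.505, 0.495, -0.495, 0.505]
ft_force: [0.6, 0.6, -3.3]
width: 0.0358
```

arm_command(targets=[[[0, 0.002, 0, 0, 0, 0], [0, 0.001, 0, 0, 0, 0], [0, 0, 0, 0, 0, 0], [0, 0, 0, 0, 0, 0]]])

```text
time: 11.22
ee_pos: [0.4941, 0.1687, 0.0559]
eef_rot: [0.505, -0.495, 0.496, -0.504]
ft_force: [-12.3, -6.3, 27.7]
width: 0.0356
```

Contact is felt at TCP z 0.056, as expected. I'll ease off and release.

arm_command(targets=[[[0, -0.002, 0, 0, 0, 0], [0, 0, 0, 0, 0, 0], [0, 0, 0, 0, 0, 0], [0, 0, 0, 0, 0, 0], [0, 0, 0, 0, 0, 0], [0, 0, 0, 0, 0, 0], [0, 0, 0, 0, 0, 0], [0, 0, 0, 0, 0, 0], [0, -0.02, 0, 0, 0, 0], [0, -0.03, 0, 0, 0, 0], [0, -0.03, 0, 0, 0, 0], [0, -0.03, 0, 0, 0, 0]]], hand=1)

```text
time: 12.22
ee_pos: [0.4934, 0.1688, 0.1667]
eef_rot: [0.505, -0.495, 0.495, -0.505]
ft_force: [0.1, -0.5, -0.4]
width: 0.0871
```

arm_command(targets=[[[0, -0.03, 0, 0, 0, 0], [0, -0.03, 0, 0, 0, 0], [0, 0, 0, 0, 0, 0], [0, 0, 0, 0, 0, 0]]])

```text
time: 12.55
ee_pos: [0.4946, 0.1691, 0.2271]
eef_rot: [-0.504, 0.495, -0.496, 0.506]
ft_force: [-0.1, -0.1, 0.1]
width: 0.0868
```

```bash
python3 -c "
from h import *
plan([.482,.3783,.25],-77.6)
c=cam('wrist','w5.png');cam('side','s5.png');cam('top','t5.png')"
```

```text
t 12.55 tcp [0.4946 0.1691 0.2271] x-yaw -88.92 tooly [ 0.003  0.    -1.   ] w 0.0868 F [-0.1 -0.1  0.1]
q [ 0.23  0.16 -0.71  1.7   0.11  1.32 -2.05]
shift tool [-209.4  -22.9   -8.6] mm; turn opts [[-0.2, -11.3, -0.0], [0.0, 168.7, -0.3]]
```

View pics/w5.png

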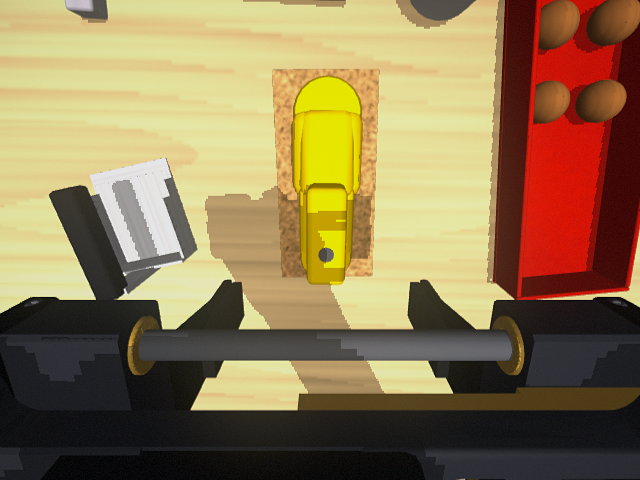

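View pics/s5.png

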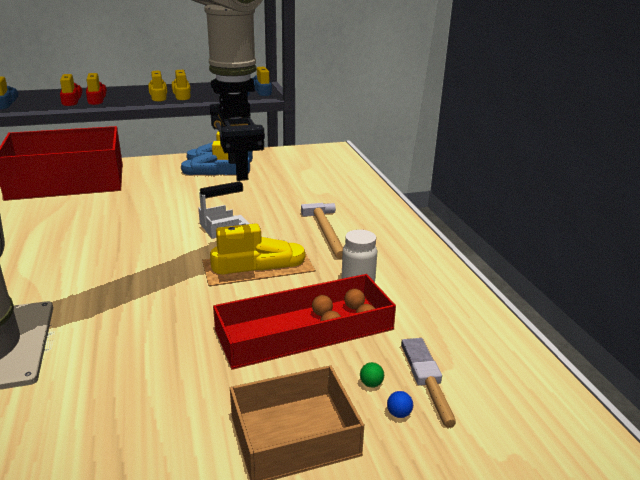

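The last stands upright in the middle of the mat (toe at (327,76), mat columns 273–380), let go. Next I'll check its offset and go to the scoop.

```bash
python3 -c "
from h import *
c=cam('wrist')
for u in [(327,76)]: print(onz(c,u,.02),onz(c,u,.03))
"
```

```text
[0.62952231 0.16866589 0.02      ] [0.6280413  0.16869348 0.03      ]
```

arm_command(targets=[[[-0.03, 0, -0.001, 0, 0, 0], [-0.03, 0, -0.001, 0, 0, 0], [-0.03, 0, -0.001, 0, 0, 0], [-0.03, 0, -0.001, 0, 0, 0], [-0.03, 0, -0.001, 0, 0, 0], [-0.03, 0, -0.002, 0, 0, 0], [-0.029, 0, -0.002, 0, 0, 0], [0, 0, 0, 0, -6, 0], [0, 0, 0, 0, -5.3, 0], [0, 0, 0, 0, 0, 0], [0, 0, 0, 0, 0, 0]]])

```text
time: 13.67
ee_pos: [0.4806, 0.3772, 0.2245]
eef_rot: [0.551, -0.444, 0.444, -0.55]
ft_force: [0.8, -0.6, -0.4]
width: 0.0871
```

```bash
python3 -c "
from h import *
plan([.482,.3783,.081],-77.6)
c=cam('wrist','w6.png')"
```

```text
t 13.67 tcp [0.4806 0.3772 0.2245] x-yaw -77.78 tooly [-0.001 -0.001 -1.   ] w 0.0871 F [ 0.8 -0.6 -0.4]
q [-0.12  0.41 -0.81  1.46  0.3   1.4  -2.3 ]
shift tool [ -0.9 143.5   1.8] mm; turn opts [[0.1, -0.2, 0.0], [-0.0, 179.8, 0.1]]
```

View pics/w6.png

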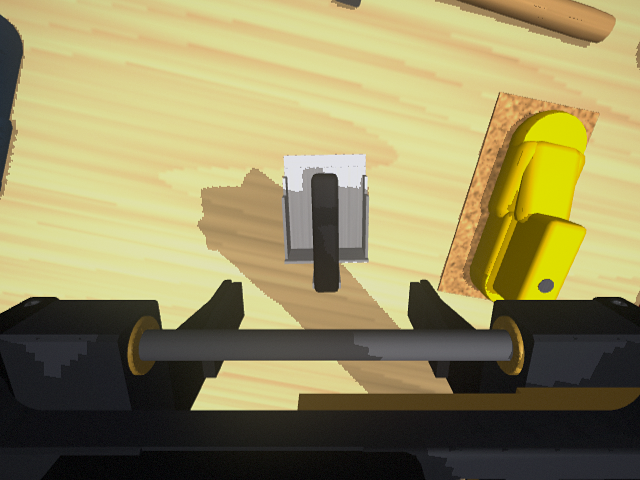

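The scoop is aligned with the tool (handle columns 313–338, lip at row 155), so I'll descend and grip.

```bash
python3 -c "
from h import *
c=cam('wrist');s=readout.read_state();m=Ro.from_quat(s['eef_rot']).as_matrix()
for u,z in [((325,174),.109),((325,291),.105),((326,155),0)]: print(m.T@(onz(c,u,z)-s['ee_pos']))
"
```

```text
[7.15435532e-05 1.15963259e-01 5.15296009e-02]
[-4.14485994e-05  1.20033077e-01 -5.35142543e-02]
[0.00113484 0.224958   0.06032104]
```

arm_command(targets=[[[0, 0.03, 0, 0, 0, 0], [0, 0.03, 0, 0, 0, 0], [0, 0.03, 0, 0, 0, 0], [0, 0.03, 0, 0, 0, 0], [0, 0.015, 0, 0, 0, 0], [0, 0.008, 0, 0, 0, 0], [0, 0, 0, 0, 0, 0], [0, 0, 0, 0, 0, 0]]])

```text
time: 14.43
ee_pos: [0.4811, 0.3777, 0.0833]
eef_rot: [-0.551, 0.443, -0.444, 0.551]
ft_force: [0.9, -0.2, 0.3]
width: 0.0869
```

arm_command(targets=[[[0, 0, 0, 0, 0, 0], [0, 0, 0, 0, 0, 0], [0, 0, 0, 0, 0, 0], [0, 0, 0, 0, 0, 0], [0, 0, 0, 0, 0, 0], [0, 0, 0, 0, 0, 0], [0, 0, 0, 0, 0, 0], [0, 0, 0, 0, 0, 0], [0, 0, 0, 0, 0, 0], [0, 0, 0, 0, 0, 0], [0, 0, 0, 0, 0, 0], [0, 0, 0, 0, 0, 0]]], hand=0.05, grip_force=50)

```text
time: 15.43
ee_pos: [0.4808, 0.3775, 0.0825]
eef_rot: [0.551, -0.443, 0.443, -0.551]
ft_force: [-0.6, -0.3, -0.4]
width: 0.0218
```

arm_command(targets=[[[0, 0, 0, 0, 0, 0], [0, 0, 0, 0, 0, 0], [0, 0, 0, 0, 0, 0]]])

```text
time: 15.68
ee_pos: [0.4808, 0.3775, 0.0825]
eef_rot: [0.551, -0.443, 0.443, -0.551]
ft_force: [0.3, 0.1, -0.7]
width: 0.0218
```

```bash
python3 -c "
from h import *
plan([.4,.0,.081],-83)"
```

```text
t 15.68 tcp [0.4808 0.3775 0.0825] x-yaw -77.61 tooly [ 0. -0. -1.] w 0.0218 F [ 0.3  0.1 -0.7]
q [-0.16  0.53 -0.76  1.62  0.39  1.15 -2.37]
shift tool [ 351.4    1.5 -159.9] mm; turn opts [[-0.0, 5.4, 0.0], [0.0, -174.6, 0.0]]
```

arm_command(targets=[[[0, -0.01, 0, 0, 0, 0], [0, -0.03, 0, 0, 0, 0], [0, -0.04, 0, 0, 0, 0], [0, -0.04, 0, 0, 0, 0], [0, -0.04, 0, 0, 0, 0], [0, 0, 0, 0, 0, 0], [0.02, 0, -0.005, 0, 0, 0], [0.033, 0, -0.007, 0, 0, 0], [0.033, 0, -0.007, 0, 0, 0], [0.033, 0, -0.007, 0, 0, 0], [0.033, 0, -0.007, 0, 0, 0], [0.033, 0, -0.007, 0, 0, 0]]])

```text
time: 16.68
ee_pos: [0.481, 0.1868, 0.2428]
eef_rot: [-0.551, 0.443, -0.443, 0.551]
ft_force: [0.2, -0.1, -1.2]
width: 0.0216
```

arm_command(targets=[[[0.033, 0, -0.007, 0, 0, 0], [0.033, 0, -0.007, 0, 0, 0], [0.033, 0, -0.007, 0, 0, 0], [0.033, 0, -0.007, 0, 0, 0], [0.033, 0, -0.007, 0, 0, 0], [0.033, 0, -0.007, 0, 0, 0], [0.033, 0, -0.007, 0, 0, 0], [0.025, 0, -0.007, 0, 0, 0], [0.01, 0, -0.002, 0, 3, 0], [0, 0, 0, 0, 2.4, 0], [0, 0, 0, 0, 0, 0], [0, 0, 0, 0, 0, 0]]])

```text
time: 17.68
ee_pos: [0.4818, -0.0835, 0.2428]
eef_rot: [-0.53, 0.468, -0.468, 0.53]
ft_force: [-0.4, 0.4, -1.6]
width: 0.0213
```

```bash
python3 -c "
from h import *
plan([.4836,-.0885,.0885],-83)
c=cam('wrist','w7.png');cam('side','s7.png')"
```

```text
t 17.68 tcp [ 0.4818 -0.0835  0.2428] x-yaw -82.9 tooly [ 0.  0. -1.] w 0.0213 F [-0.4  0.4 -1.6]
q [ 0.6   0.05 -0.53  1.75  0.03  1.34 -1.39]
shift tool [  5.2 154.3   1.1] mm; turn opts [[-0.0, 0.1, 0.0], [0.0, -179.9, 0.0]]
```

View pics/w7.png

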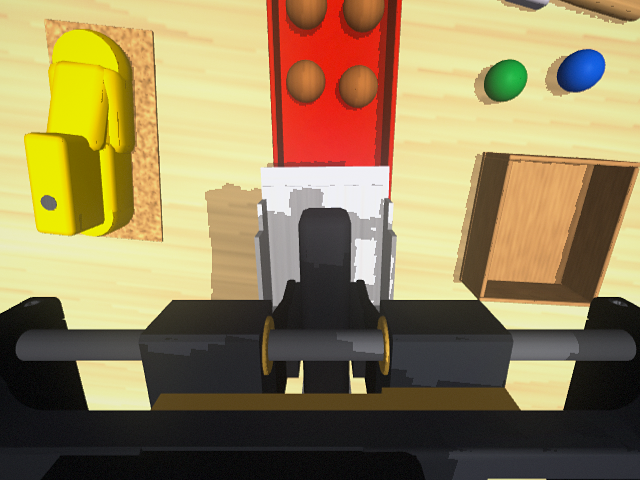

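View pics/s7.png

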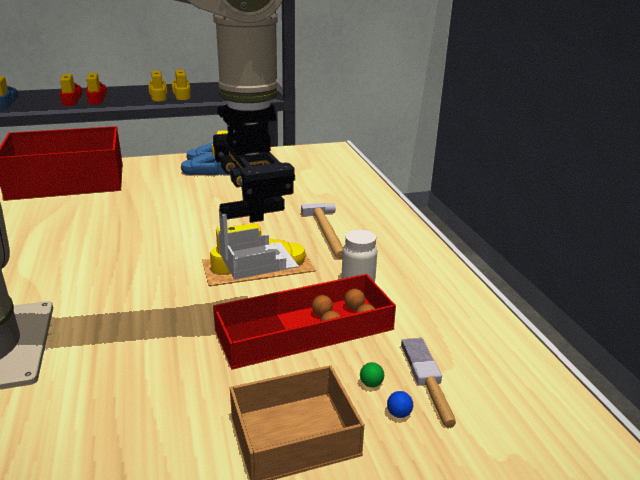

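The scoop is held level above the bin, the four balls are in the far half, and the bin centreline is about 5 mm to the right of the tool, as planned. I'll check the bin's axis in the wrist view.

```bash
python3 -c "
from h import *
c=cam('wrist');s=readout.read_state();m=Ro.from_quat(s['eef_rot']).as_matrix()
h,sa,v=hsv(c); red=((h<6)|(h>172))&(sa>150)&(v>40)
for row in (5,40,80,120,155):
    x=np.where(red[row])[0]; a,b=x.min(),x.max()
    A=m.T@(onz(c,(a,row),.055)-s['ee_pos']);B=m.T@(onz(c,(b,row),.055)-s['ee_pos'])
    print(row,a,b,np.round(A*1000,1)[[0,2]],np.round(B*1000,1)[[0,2]])
for b in blob((h>5)&(h<20)&(sa>100)&(v<200),(270,0,400,160),4):
    (x,y),rr=cv2.minEnclosingCircle(b); print('ball',cv2.contourArea(b),x,y,rr,np.round(1000*m.T@(onz(c,(x,y),.025)-s['ee_pos'])))
"
```

```text
5 267 401 [-51.  191.2] [ 67.3 191.2]
40 269 399 [-50.6 163.9] [ 67.3 163.8]
80 270 396 [-51.3 130.8] [ 66.6 130.7]
120 272 394 [-51.1  95.5] [66.8 95.4]
155 274 392 [-50.6  62.6] [66.7 62.6]
ball 1264.0 305.0 81.0 21.58713150024414 [-20. 218. 134.]
ball 1242.5 358.0 86.0 21.213302612304688 [ 34. 218. 129.]
ball 1057.0 364.23907470703125 10.062450408935547 22.17547035217285 [ 38. 218. 196.]
ball 951.5 306.0 7.758620738983154 21.45228385925293 [-18. 218. 198.]
```

arm_command(targets=[[[0.007, 0.01, 0.001, 0, 0, 0], [0, 0.03, 0, 0, 0, 0], [0, 0.03, 0, 0, 0, 0], [0, 0.03, 0, 0, 0, 0], [0, 0.02, 0, 0, 0, 0], [0, 0.015, 0, 0, 0, 0], [0, 0.012, 0, 0, 0, 0], [0, 0.005, 0, 0, 0, 0], [0, 0, 0, 0, 0, 0], [0, 0, 0, 0, 0, 0]]])

```text
time: 18.67
ee_pos: [0.4841, -0.0909, 0.091]
eef_rot: [-0.529, 0.468, -0.469, 0.53]
ft_force: [0.4, -0.5, -2.3]
width: 0.0218
```

```bash
python3 -c "
from h import *
plan([.4836,-.0885,.0885],-83)
c=cam('wrist','w8.png');cam('side','s8.png')"
```

```text
t 18.67 tcp [ 0.4841 -0.0909  0.091 ] x-yaw -83.0 tooly [ 0.001 -0.    -1.   ] w 0.0218 F [ 0.4 -0.5 -2.3]
q [ 0.58  0.21 -0.53  1.94  0.12  1.03 -1.45]
shift tool [-2.4  2.5 -0.2] mm; turn opts [[-0.0, 0.0, 0.0], [0.0, -180.0, 0.1]]
```

View pics/w8.png

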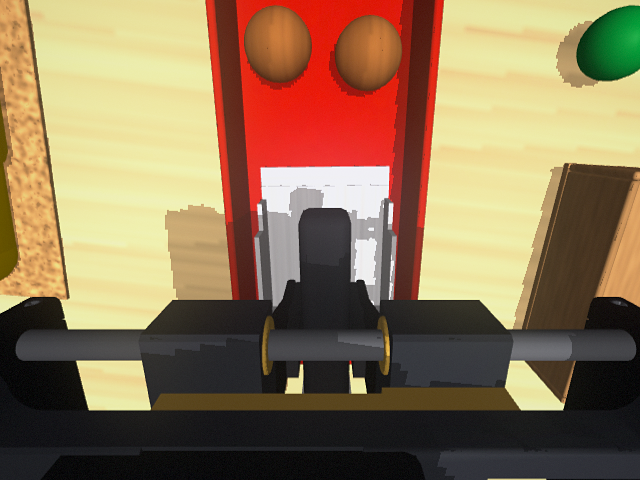

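View pics/s8.png

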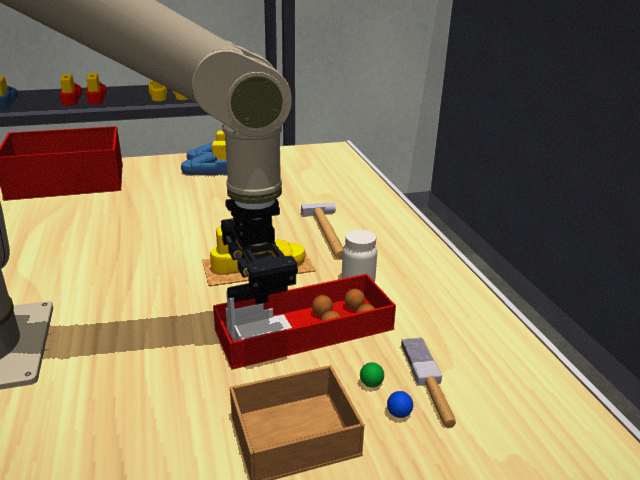

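arm_command(targets=[[[0, 0.002, 0, 0, 0, 0], [0, 0, 0.006, 0, 0, 0], [0, 0, 0.01, 0, 0, 0], [0, 0, 0.01, 0, 0, 0], [0, 0, 0.01, 0, 0, 0], [0, 0, 0.01, 0, 0, 0], [0, 0, 0.01, 0, 0, 0], [0, 0, 0.01, 0, 0, 0], [0, 0, 0.01, 0, 0, 0], [0, 0, 0.01, 0, 0, 0]]])

```text
time: 19.6
ee_pos: [0.5701, -0.0801, 0.0883]
eef_rot: [0.53, -0.469, 0.468, -0.53]
ft_force: [0.1, 1.1, -2.1]
width: 0.0216
```

```bash
python3 -c "
from h import *
plan([.4836,-.0885,.0885],-83)
c=cam('wrist','w9.png')"
```

```text
t 19.6 tcp [ 0.5701 -0.0801  0.0883] x-yaw -83.01 tooly [-0.  0. -1.] w 0.0216 F [ 0.1  1.1 -2.1]
q [ 0.48  0.39 -0.51  1.73  0.21  1.08 -1.54]
shift tool [ -2.2  -0.1 -86.9] mm; turn opts [[0.0, -0.0, -0.0], [0.0, 180.0, 0.0]]
```

View pics/w9.png

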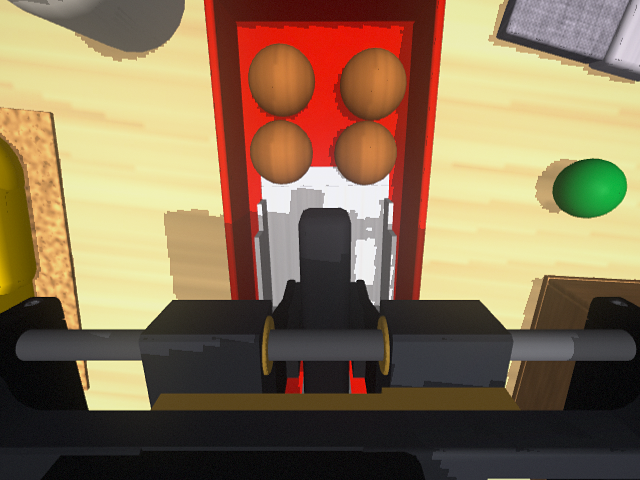

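The front pair is on the lip at rows 120–185, with the rear pair ahead of it. I'll continue slowly.

arm_command(targets=[[[0, 0, 0.008, 0, 0, 0], [0, 0, 0.008, 0, 0, 0], [0, 0, 0.008, 0, 0, 0], [0, 0, 0.008, 0, 0, 0], [0, 0, 0.008, 0, 0, 0], [0, 0, 0.008, 0, 0, 0], [0, 0, 0.008, 0, 0, 0], [0, 0, 0.008, 0, 0, 0], [0, 0, 0, 0, 0, 0]]])

```text
time: 20.4
ee_pos: [0.6339, -0.0721, 0.0884]
eef_rot: [-0.529, 0.468, -0.469, 0.53]
ft_force: [-0.7, -0.1, -1.7]
width: 0.0215
```

```bash
python3 -c "
from h import *
plan([.4836,-.0885,.0885],-83)
c=cam('wrist','w10.png')"
```

```text
t 20.4 tcp [ 0.6339 -0.0721  0.0884] x-yaw -82.99 tooly [ 0.001  0.    -1.   ] w 0.0215 F [-0.7 -0.1 -1.7]
q [ 0.41  0.51 -0.49  1.56  0.25  1.14 -1.58]
shift tool [  -2.1   -0.2 -151.2] mm; turn opts [[-0.0, 0.0, -0.0], [-0.0, -180.0, 0.1]]
```

View pics/w10.png

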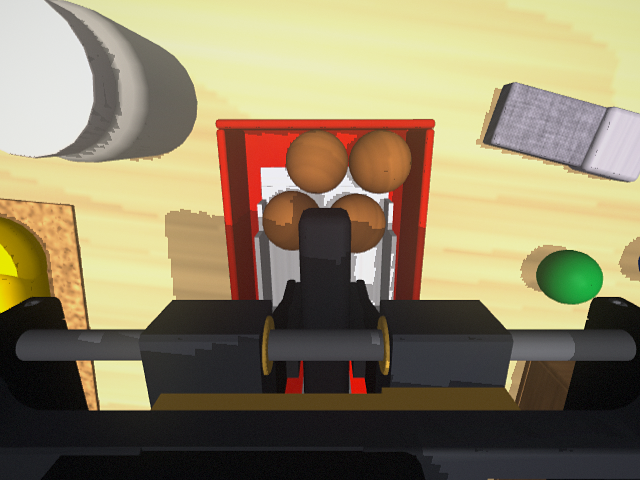

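Two balls are in the bucket and the other two are on the lip against the end wall, the right one slightly outside at (380,162). I'll push on slowly.

arm_command(targets=[[[0, 0, 0.004, 0, 0, 0], [0, 0, 0.004, 0, 0, 0], [0, 0, 0.004, 0, 0, 0], [0, 0, 0.004, 0, 0, 0], [0, 0, 0.003, 0, 0, 0], [0, 0, 0, 0, 0, 0], [0, 0, 0, 0, 0, 0]]])

```text
time: 21.03
ee_pos: [0.6495, -0.0707, 0.0903]
eef_rot: [0.531, -0.47, 0.468, -0.528]
ft_force: [-18.9, -1.3, 19.3]
width: 0.0216
```

```bash
python3 -c "
from h import *
plan([.4836,-.0885,.0885],-83)
c=cam('wrist','w11.png')"
```

```text
t 21.03 tcp [ 0.6495 -0.0707  0.0903] x-yaw -83.06 tooly [-0.005 -0.001 -1.   ] w 0.0216 F [-18.9  -1.3  19.3]
q [ 0.39  0.54 -0.48  1.5   0.27  1.17 -1.59]
shift tool [  -2.4    2.6 -166.8] mm; turn opts [[0.3, -0.1, 0.0], [-0.1, 179.9, 0.4]]
```

View pics/w11.png

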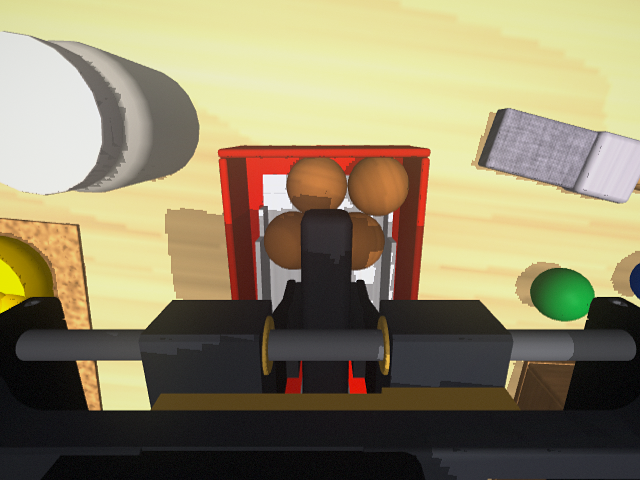

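The contact is 19 N: the right ball is at the bin wall and meets the scoop's right side. I'll back off, shift the scoop 6 mm right and push again.

arm_command(targets=[[[0, 0, -0.006, 0, 0, 0], [0, 0, -0.006, 0, 0, 0], [0, 0, -0.004, 0, 0, 0], [0.003, 0, 0, 0, 0, 0], [0.003, 0, 0, 0, 0, 0], [0, 0, 0, 0, 0, 0], [0, 0, 0, 0, 0, 0]]])

```text
time: 21.67
ee_pos: [0.6366, -0.0783, 0.0889]
eef_rot: [-0.529, 0.468, -0.469, 0.53]
ft_force: [-1.9, 1.6, 4.3]
width: 0.0216
```

```bash
python3 -c "
from h import *
plan([.4836,-.0885,.0885],-83)
c=cam('wrist','w12.png')"
```

```text
t 21.67 tcp [ 0.6366 -0.0783  0.0889] x-yaw -83.02 tooly [ 0. -0. -1.] w 0.0216 F [-1.9  1.6  4.3]
q [ 0.42  0.52 -0.49  1.55  0.26  1.14 -1.57]
shift tool [  -8.5    0.3 -153.1] mm; turn opts [[-0.0, -0.0, 0.0], [-0.0, 180.0, -0.0]]
```

View pics/w12.png

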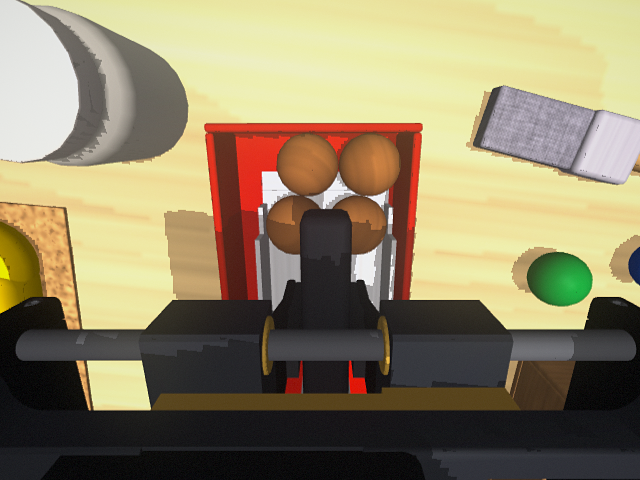

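arm_command(targets=[[[0, 0, 0.003, 0, 0, 0], [0, 0, 0.003, 0, 0, 0], [0, 0, 0.003, 0, 0, 0], [0, 0, 0.003, 0, 0, 0], [0, 0, 0, 0, 0, 0]]])

```text
time: 22.13
ee_pos: [0.6479, -0.077, 0.0927]
eef_rot: [0.53, -0.469, 0.469, -0.529]
ft_force: [-22.8, 0.7, 38.4]
width: 0.0218
```

```bash
python3 -c "
from h import *
plan([.4836,-.0885,.0885],-83)
c=cam('wrist','w13.png');s=readout.read_state();m=Ro.from_quat(s['eef_rot']).as_matrix()
h,sa,v=hsv(c); red=((h<6)|(h>172))&(sa>150)&(v>40)
for col in (250,400): y=np.where(red[:,col])[0].min(); print(y,m.T@(onz(c,(col,y),.055)-s['ee_pos']))
"
```

```text
t 22.13 tcp [ 0.6479 -0.077   0.0927] x-yaw -83.04 tooly [-0.001 -0.002 -1.   ] w 0.0218 F [-22.8   0.7  38.4]
q [ 0.4   0.53 -0.48  1.51  0.26  1.16 -1.58]
shift tool [  -8.5    4.3 -164.5] mm; turn opts [[0.1, -0.0, 0.1], [-0.2, 180.0, 0.1]]
145 [-0.0419467   0.03745389  0.07643013]
145 [0.04249901 0.03760796 0.07636885]
```

View pics/w13.png

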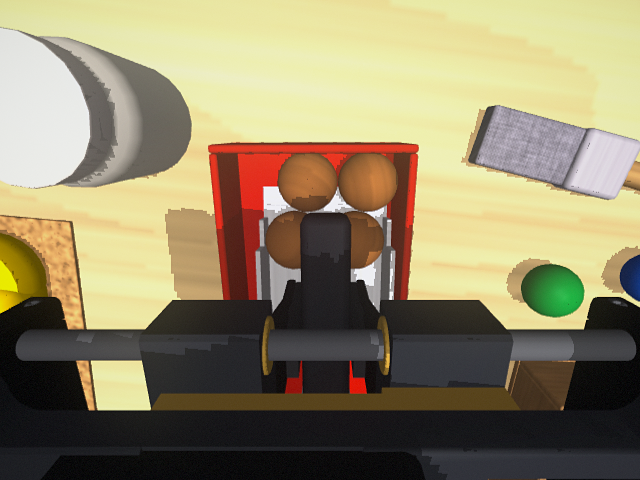

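```bash
python3 -c "
from h import *
c=cam('wrist');s=readout.read_state();m=Ro.from_quat(s['eef_rot']).as_matrix()
for u in [(307,181.5),(368,181.5),(294,240),(357,240)]: print(u,np.round(1000*m.T@(onz(c,u,.03)-s['ee_pos']),1))
for u in [(264,225),(386,225)]: print('post',u,np.round(1000*m.T@(onz(c,u,.033)-s['ee_pos']),1))
im=c['pixels'][130:300,200:440];cv2.imwrite('pics/z1.png',cv2.resize(im,None,fx=3,fy=3,interpolation=cv2.INTER_CUBIC))
"
```

```text
(307, 181.5) [-11.6  62.5  52.7]
(368, 181.5) [28.3 62.6 52.7]
(294, 240) [-21.2  62.6  12.7]
(357, 240) [22.2 62.6 12.7]
post (264, 225) [-40.7  59.5  24.2]
post (386, 225) [41.1 59.7 24.1]
```

View pics/z1.png

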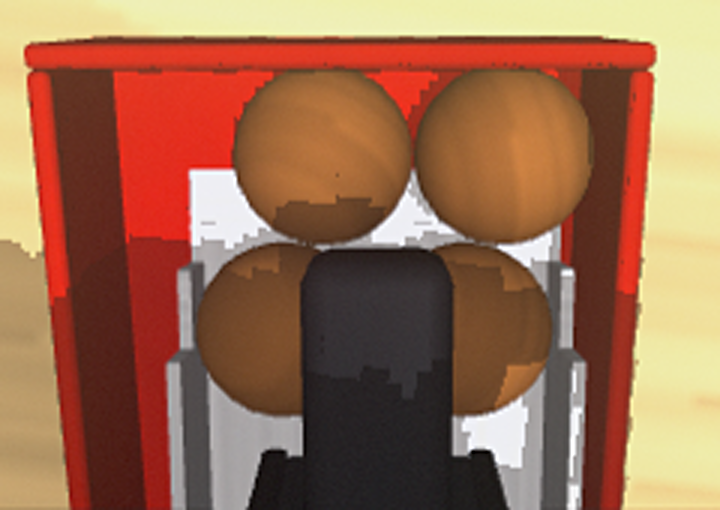

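The front balls' centres are 8 mm inside the lip line, and the load is just the lip pressing on the floor. I'll ease off and tip the lip up about the scoop's heel so the balls roll back in.

arm_command(targets=[[[0, -0.001, -0.003, 0, 0, 0], [0, 0, 0, 0, 0, 0], [0, -0.0025, -0.0044, 3, 0, 0], [0, -0.0025, -0.0044, 3, 0, 0], [0, -0.0025, -0.0044, 3, 0, 0], [0, 0, 0, 0, 0, 0], [0, 0, 0, 0, 0, 0]]])

```text
time: 22.82
ee_pos: [0.6308, -0.0798, 0.096]
eef_rot: [-0.487, 0.431, -0.504, 0.568]
ft_force: [-1.1, 0.7, -1.8]
width: 0.0218
```

```bash
python3 -c "
from h import *
plan([.4836,-.0885,.0885],-83)
c=cam('wrist','w14.png');cam('side','s14.png')"
```

```text
t 22.82 tcp [ 0.6308 -0.0798  0.096 ] x-yaw -83.08 tooly [ 0.153  0.018 -0.988] w 0.0218 F [-1.1  0.7 -1.8]
q [ 0.5   0.4  -0.52  1.7   0.21  0.94 -1.54]
shift tool [  -9.1  -15.3 -146.6] mm; turn opts [[-8.9, -0.1, 0.1], [-0.1, 179.4, -13.9]]
```

View pics/w14.png

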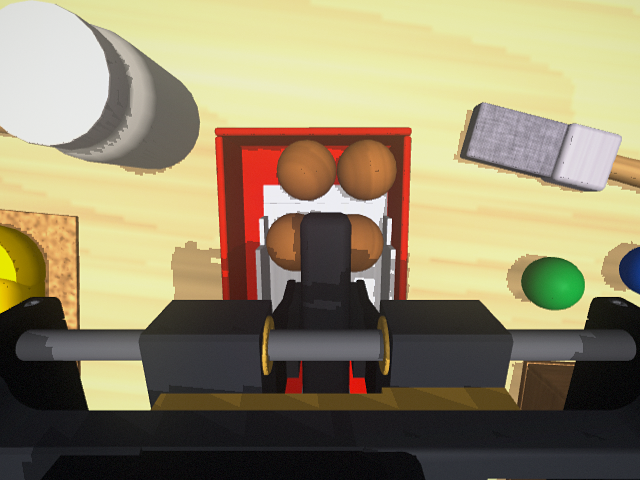

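```bash
python3 -c "
import cv2,numpy as np
a=cv2.imread('pics/s14.png')[230:370,200:410];b=cv2.imread('pics/w14.png')[120:300,200:420]
cv2.imwrite('pics/z2.png',cv2.resize(a,None,fx=3.5,fy=3.5,interpolation=cv2.INTER_CUBIC));cv2.imwrite('pics/z3.png',cv2.resize(b,None,fx=3,fy=3,interpolation=cv2.INTER_CUBIC))"
```

```text
(no output)
```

View pics/z2.png

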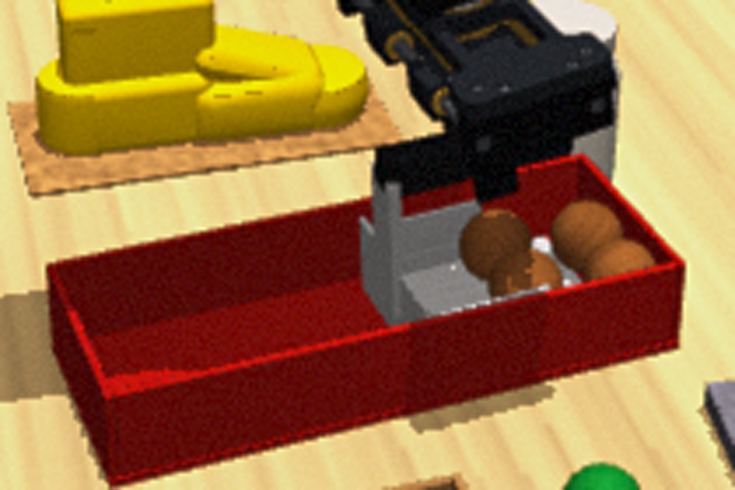

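View pics/z3.png

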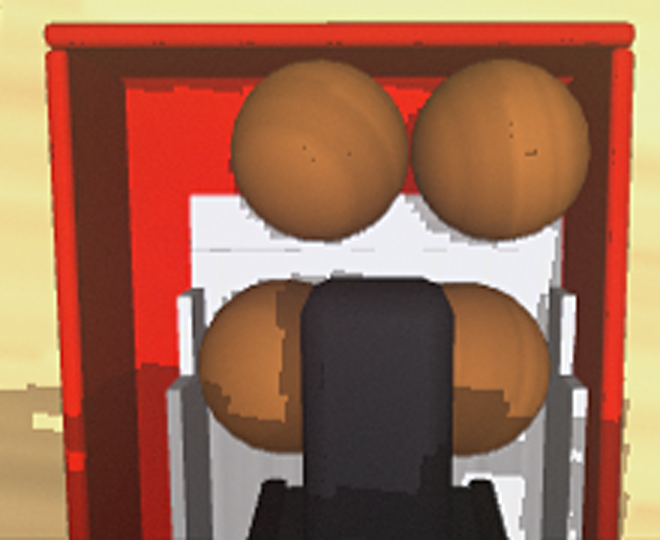

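arm_command(targets=[[[0, 0, 0, 0, 0, 0], [0, 0, 0, 0, 0, 0], [0, 0, 0, 0, 0, 0], [0, 0, 0, 0, 0, 0], [0, 0, 0, 0, 0, 0]]])

```text
time: 23.33
ee_pos: [0.6319, -0.0786, 0.0963]
eef_rot: [-0.486, 0.43, -0.504, 0.57]
ft_force: [0.1, -0.2, -2.2]
width: 0.0215
```

```bash
python3 -c "
from h import *
c=cam('wrist','w15.png');d=cam('side','s15.png')
a=d['pixels'][230:370,200:410];b=c['pixels'][120:300,200:420]
a=cv2.resize(a,(600,400),interpolation=cv2.INTER_CUBIC);cv2.imwrite('pics/z4.png',a);cv2.imwrite('pics/z5.png',cv2.resize(b,None,fx=3,fy=3,interpolation=cv2.INTER_CUBIC))"
```

```text
(no output)
```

View pics/z4.png

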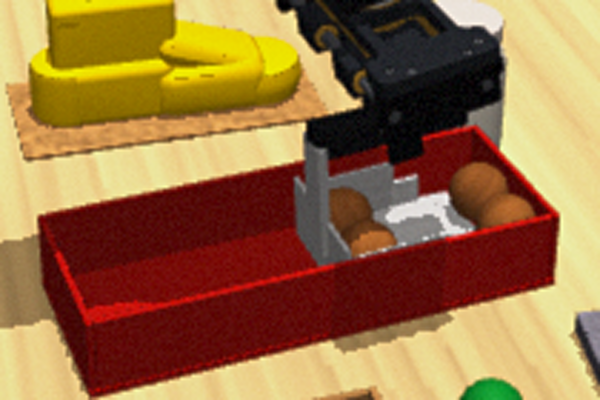

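View pics/z5.png

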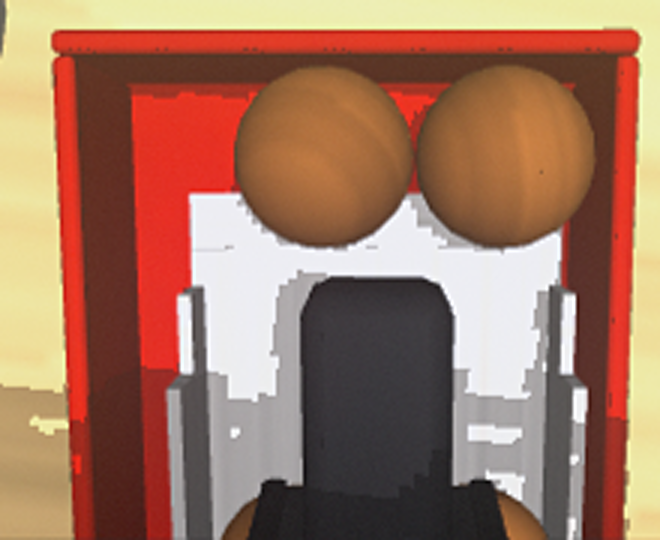

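The rear pair rolled to the back of the bucket. The front pair is still caught between lip and end wall. I'll lower, push the lip closer to the wall now that there is room behind, then tilt again.

arm_command(targets=[[[0, 0.0027, 0.0043, -3, 0, 0], [0, 0.0027, 0.0043, -3, 0, 0], [0, 0.003, 0.003, -2, 0, 0], [0, 0, 0.003, 0, 0, 0], [0, 0, 0.003, 0, 0, 0], [0, 0, 0.002, 0, 0, 0], [0, 0, 0.001, 0, 0, 0]]])

```text
time: 24.02
ee_pos: [0.6533, -0.0764, 0.0937]
eef_rot: [-0.525, 0.464, -0.473, 0.534]
ft_force: [-17.5, -0.7, 32.4]
width: 0.0213
```

```bash
python3 -c "
from h import *
plan([.4836,-.0885,.0885],-83)
c=cam('wrist','w16.png');d=cam('side')
s=readout.read_state();m=Ro.from_quat(s['eef_rot']).as_matrix()
h,sa,v=hsv(c); red=((h<6)|(h>172))&(sa>150)&(v>40)
for col in (250,400): y=np.where(red[:,col])[0].min(); print(y,m.T@(onz(c,(col,y),.055)-s['ee_pos']))
a=d['pixels'][230:370,200:410];b=c['pixels'][120:300,200:420]
a=cv2.resize(a,(600,400),interpolation=cv2.INTER_CUBIC);b=cv2.resize(b,None,fx=3,fy=3,interpolation=cv2.INTER_CUBIC);cv2.imwrite('pics/z6.png',b);cv2.imwrite('pics/z7.png',a)"
```

```text
t 24.02 tcp [ 0.6533 -0.0764  0.0937] x-yaw -83.04 tooly [ 0.018  0.    -1.   ] w 0.0213 F [-17.5  -0.7  32.4]
q [ 0.41  0.53 -0.49  1.51  0.26  1.15 -1.58]
shift tool [  -8.6    2.1 -170. ] mm; turn opts [[-1.0, -0.0, 0.1], [-0.2, 180.0, -1.6]]
156 [-0.04287305  0.0399734   0.07015572]
156 [0.04339475 0.04013028 0.07008611]
```

View pics/z6.png

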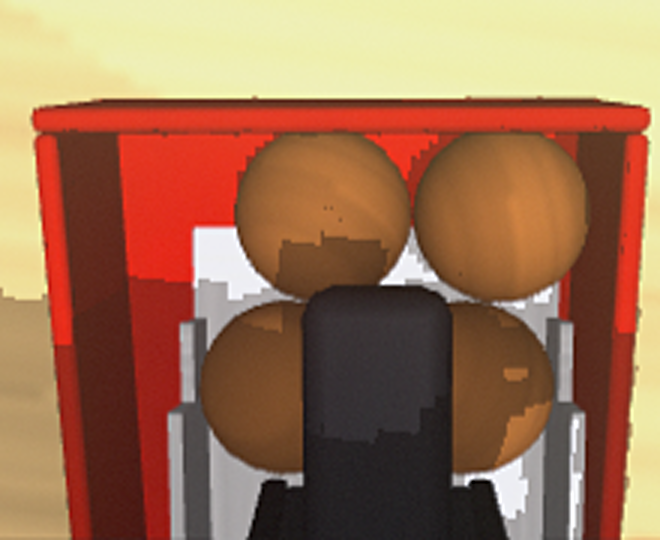

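View pics/z7.png

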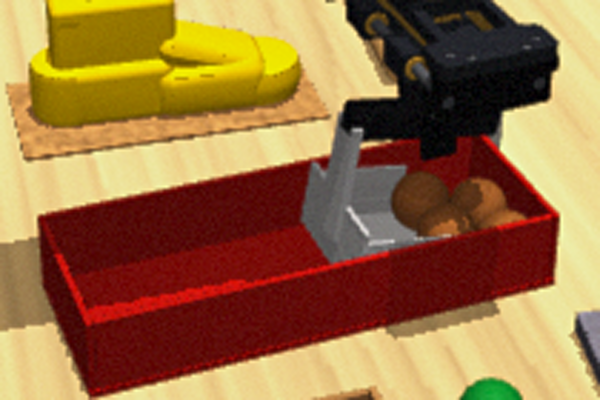

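The lip has moved in the wrist view from row 166 to row 196, so the scoop has pitched nose-down in the grip. I'll work out by how much.

```bash
cat > th.py <<'E'
from h import *
def rows(c,th):
    M=np.linalg.inv(c["mount"]); a=np.radians(th); out=[]
    for X,Z in [(55,1),(33,22),(45,111)]:
        dz=(X+6)/1000; dy=(101.5-Z)/1000   # forward, down from pivot (grip)
        # nose-down by th: forward->down
        z=dz*np.cos(a)-dy*np.sin(a); y=dy*np.cos(a)+dz*np.sin(a)
        p=M@np.array([0,y-.019,z,1]); out.append(round(c["f"]*p[1]/p[2]+c["cy"],1))
    return out
if __name__=="__main__":
    c=cam("wrist")
    for t in range(-15,21,2): print(t,rows(c,t))
E
python3 th.py
```

```text
-15 [np.float64(129.5), np.float64(175.4), np.float64(234.3)]
-13 [np.float64(134.3), np.float64(178.9), np.float64(231.2)]
-11 [np.float64(139.2), np.float64(182.5), np.float64(228.2)]
-9 [np.float64(144.1), np.float64(186.1), np.float64(225.4)]
-7 [np.float64(148.9), np.float64(189.7), np.float64(222.8)]
-5 [np.float64(153.8), np.float64(193.4), np.float64(220.4)]
-3 [np.float64(158.6), np.float64(197.1), np.float64(218.2)]
-1 [np.float64(163.5), np.float64(200.8), np.float64(216.2)]
1 [np.float64(168.3), np.float64(204.6), np.float64(214.4)]
3 [np.float64(173.2), np.float64(208.4), np.float64(212.8)]
5 [np.float64(178.1), np.float64(212.2), np.float64(211.4)]
7 [np.float64(182.9), np.float64(216.1), np.float64(210.1)]
9 [np.float64(187.8), np.float64(219.9), np.float64(209.0)]
11 [np.float64(192.6), np.float64(223.8), np.float64(208.1)]
13 [np.float64(197.5), np.float64(227.7), np.float64(207.3)]
15 [np.float64(202.3), np.float64(231.7), np.float64(206.7)]
17 [np.float64(207.2), np.float64(235.6), np.float64(206.3)]
19 [np.float64(212.0), np.float64(239.6), np.float64(206.0)]
```

The scoop sits 12.5° nose-down in the grip. I'll grip at 60 N, unload, and tilt the tool so the scoop comes level and then lip-up, keeping the two rear balls.

arm_command(targets=[[[0, -0.004, -0.004, 0, 0, 0], [0, 0.0044, -0.0095, 6, 0, 0], [0, 0.0044, -0.0095, 6, 0, 0], [0, -0.0069, -0.0076, 6, 0, 0], [0, -0.0069, -0.0076, 6, 0, 0], [0, 0, 0, 0, 0, 0], [0, 0, 0, 0, 0, 0], [0, 0, 0, 0, 0, 0], [0, 0, 0, 0, 0, 0]]], grip_force=60)

```text
time: 24.92
ee_pos: [0.6156, -0.0816, 0.096]
eef_rot: [-0.401, 0.353, -0.561, 0.633]
ft_force: [1.3, -0.3, 10.9]
width: 0.0219
```

```bash
cat > look.py <<'E'
from h import *
import sys
n=sys.argv[1]
plan([.4836,-.0885,.0885],-83)
c=cam('wrist','w%s.png'%n);d=cam('side','s%s.png'%n)
a=d['pixels'][150:390,190:550];b=c['pixels'][:310,150:500]
a=cv2.resize(a,(600,400),interpolation=cv2.INTER_CUBIC);b=cv2.resize(b,None,fx=1.9,fy=1.9,interpolation=cv2.INTER_CUBIC)
cv2.imwrite('pics/zw%s.png'%n,b);cv2.imwrite('pics/zs%s.png'%n,a)
E
python3 look.py 17
```

```text
t 24.92 tcp [ 0.6156 -0.0816  0.096 ] x-yaw -83.02 tooly [ 0.427  0.05  -0.903] w 0.0219 F [ 1.3 -0.3 10.9]
q [ 0.67  0.22 -0.61  2.    0.06  0.53 -1.39]
shift tool [  -9.2  -49.8 -122.3] mm; turn opts [[-25.4, 0.0, 0.2], [0.3, -175.6, 39.6]]
```

View pics/zw17.png

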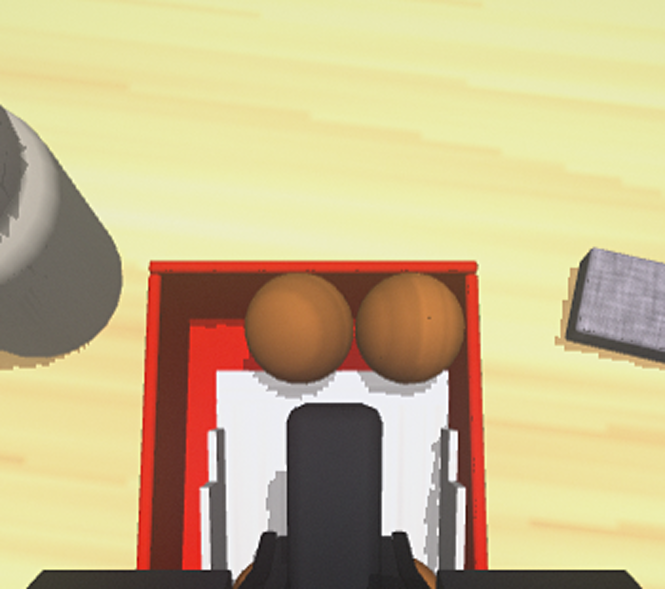

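View pics/zs17.png

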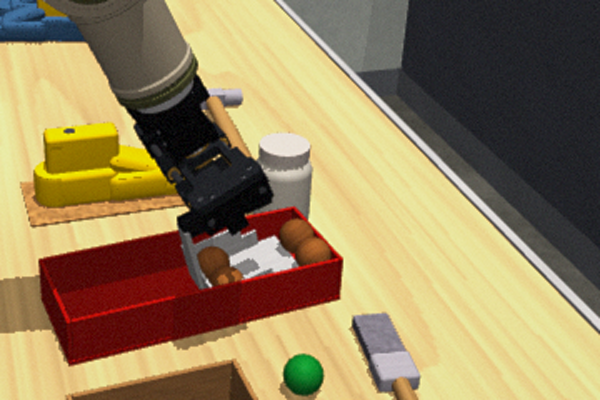

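Two balls are secure at the back, and the other two lie at the end wall. I'll back off so those stay on the bin floor, then lift.

arm_command(targets=[[[0, -0.003, -0.005, 0, 0, 0], [0, -0.005, -0.009, 0, 0, 0], [0, -0.005, -0.011, 0, 0, 0], [0, -0.005, -0.009, 0, 0, 0], [0, -0.005, -0.002, 0, 0, 0], [0, -0.01, 0.005, 0, 0, 0], [0, -0.02, 0.009, 0, 0, 0], [0, -0.02, 0.009, 0, 0, 0], [0, -0.02, 0.009, 0, 0, 0], [0, -0.02, 0.009, 0, 0, 0], [0, -0.02, 0.009, 0, 0, 0], [0, -0.01, 0.005, 0, 0, 0]]])

```text
time: 26.02
ee_pos: [0.5704, -0.0864, 0.233]
eef_rot: [-0.402, 0.355, -0.56, 0.632]
ft_force: [0.6, -0.3, -1.6]
width: 0.0214
```

```bash
python3 look.py 18
```

```text
t 26.02 tcp [ 0.5704 -0.0864  0.233 ] x-yaw -83.01 tooly [ 0.422  0.05  -0.905] w 0.0214 F [ 0.6 -0.3 -1.6]
q [ 0.81 -0.05 -0.64  1.93 -0.2   0.83 -1.18]
shift tool [  -8.7   94.  -139.6] mm; turn opts [[-25.1, 0.0, 0.1], [0.2, -175.7, 39.2]]
```

View pics/zs18.png

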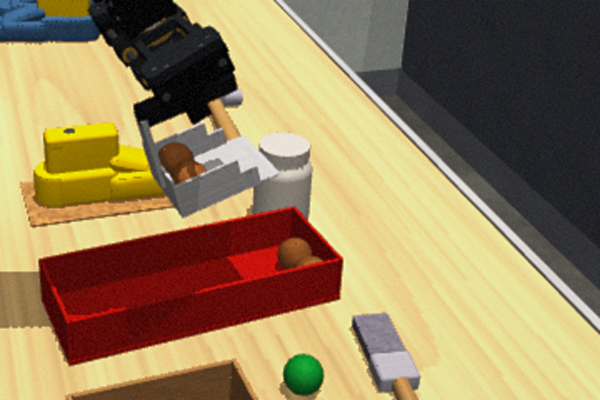

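View pics/zw18.png

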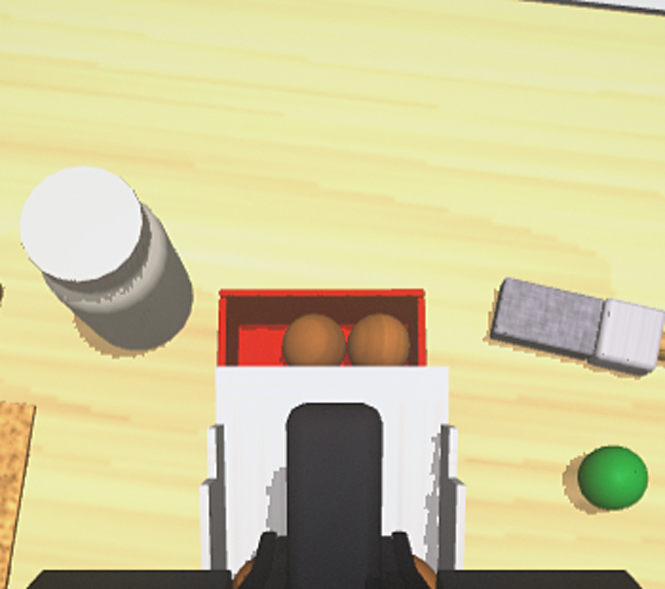

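Two balls have been lifted out; the other two remain at the end wall. I'll carry them to the carton.

arm_command(targets=[[[0.009, -0.002, -0.008, 0, 0, 0], [0.016, -0.004, -0.014, 0, 0, 0], [0.022, -0.0056, -0.0196, 0, 0, 0], [0.022, -0.0056, -0.0196, 0, 0, 0], [0.022, -0.0056, -0.0196, 0, 0, 0], [0.022, -0.0056, -0.0196, 0, 0, 0], [0.022, -0.0056, -0.0196, 0, 0, 0], [0.022, -0.0056, -0.0196, 0, 0, 0], [0.022, -0.0056, -0.0196, 0, 0, 0], [0.022, -0.0056, -0.0196, 0, 0, 0], [0.016, -0.004, -0.014, 0, 0, 0], [0.009, -0.002, -0.008, 0, 0, 0]]])

```text
time: 27.12
ee_pos: [0.39, -0.3376, 0.1941]
eef_rot: [-0.402, 0.358, -0.559, 0.63]
ft_force: [0.8, 0.7, -1.7]
width: 0.0212
```

```bash
python3 look.py 19; python3 -c "
from h import *
c=cam('side','s19b.png');cam('top','t19.png')
s=readout.read_state();m=Ro.from_quat(s['eef_rot']).as_matrix()
print('lip',s['ee_pos']+m@np.array([0,.0933,.0376]))"
```

```text
t 27.12 tcp [ 0.39   -0.3376  0.1941] x-yaw -83.21 tooly [ 0.417  0.051 -0.907] w 0.0212 F [ 0.8  0.7 -1.7]
q [ 1.09 -0.04 -0.22  2.01 -0.45  0.97 -0.36]
shift tool [-236.1  147.7   66.5] mm; turn opts [[-24.9, -0.2, -0.1], [0.1, 175.6, -38.7]]
lip [ 0.46529489 -0.32586704  0.12634147]
```

View pics/s19b.png

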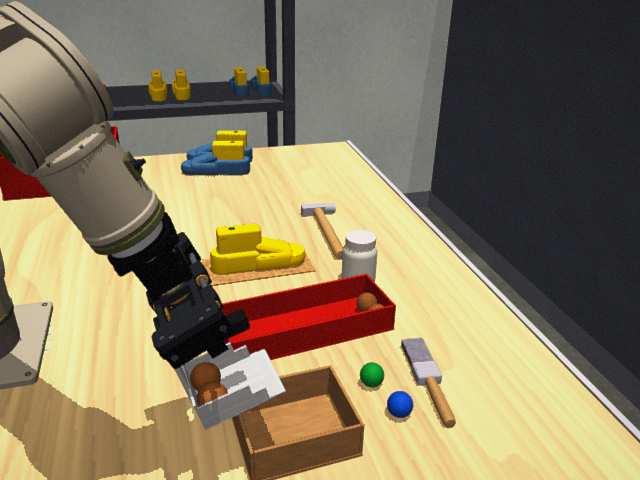

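View pics/w19.png

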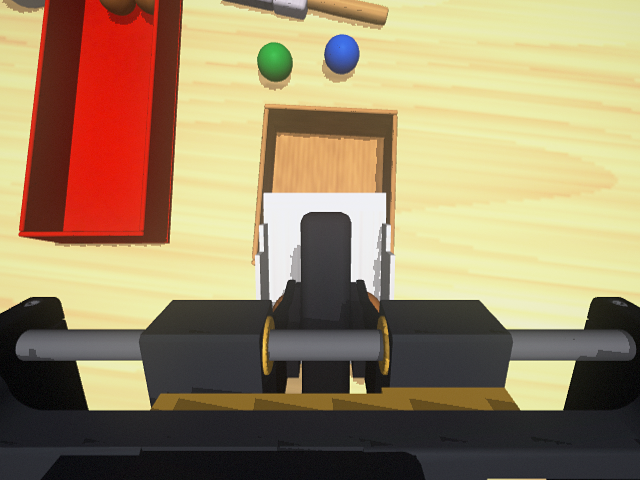

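arm_command(targets=[[[0, 0.012, -0.005, 0, 0, 0], [0, 0.012, -0.005, 0, 0, 0], [0, 0.002, 0.01, -6, 0, 0], [0, 0.002, 0.01, -6, 0, 0], [0, 0.002, 0.01, -6, 0, 0], [0, 0.002, 0.01, -6, 0, 0], [0, 0, 0.01, -6, 0, 0], [0, 0, 0, 0, 0, 0], [0, 0, 0, 0, 0, 0], [0, 0, 0, 0, 0, 0], [0, 0, 0, 0, 0, 0], [0, 0, 0, 0, 0, 0]]])

```text
time: 28.32
ee_pos: [0.4428, -0.33, 0.1745]
eef_rot: [0.552, -0.489, 0.449, -0.506]
ft_force: [0.9, 0.2, -1.4]
width: 0.0215
```

```bash
python3 look.py 20; python3 -c "
from h import *
c=cam('side','s20b.png')
s=readout.read_state();m=Ro.from_quat(s['eef_rot']).as_matrix()
print('lip',s['ee_pos']+m@np.array([0,.0933,.0376]))"
```

```text
t 28.32 tcp [ 0.4428 -0.33    0.1745] x-yaw -83.1 tooly [-0.086 -0.011 -0.996] w 0.0215 F [ 0.9  0.2 -1.4]
q [ 0.81  0.28 -0.34  1.65  0.15  1.3  -1.01]
shift tool [-234.9   79.5   76.6] mm; turn opts [[5.0, -0.1, 0.1], [-0.1, 179.7, 7.8]]
lip [ 0.47231763 -0.32650544  0.07842331]
```

View pics/s20b.png

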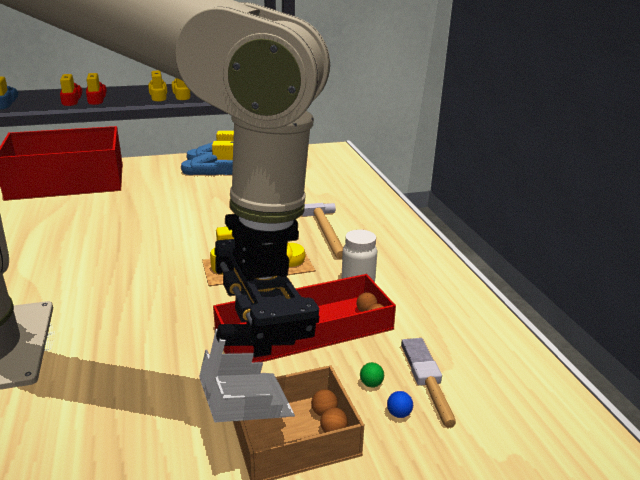

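View pics/w20.png

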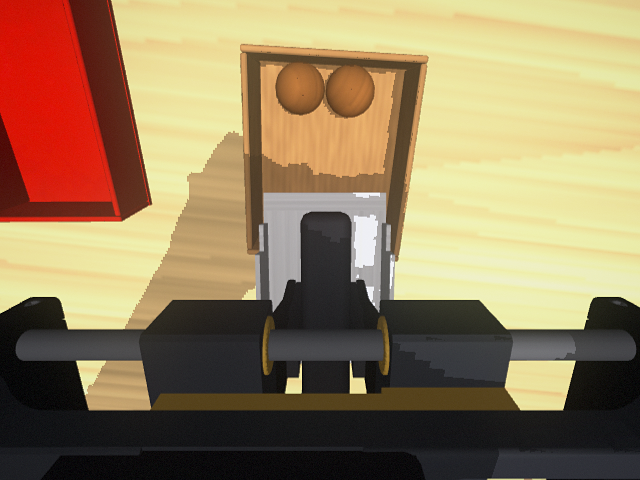

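Both balls are in the carton at (300,88) and (350,90) and the scoop is empty. Now back for the second pair.

arm_command(targets=[[[0, -0.025, -0.002, 0, 0, 0], [0, -0.035, -0.003, 0, 0, 0], [-0.01, -0.02, 0, 0, 0, 0], [-0.028, -0.001, 0.012, 0, 0, 0], [-0.028, -0.001, 0.012, 0, 0, 0], [-0.028, -0.001, 0.012, 0, 0, 0], [-0.028, -0.001, 0.012, 0, 0, 0], [-0.028, -0.001, 0.012, 0, 0, 0], [-0.028, -0.001, 0.012, 0, 0, 0], [-0.028, -0.001, 0.012, 0, 0, 0], [-0.02, -0.001, 0.014, 0, 0, 0], [0, 0, 0, 5, 0, 0]]])

```text
time: 29.47
ee_pos: [0.518, -0.0862, 0.2513]
eef_rot: [-0.531, 0.469, -0.464, 0.532]
ft_force: [-1.1, 0.4, -2.0]
width: 0.0212
```

arm_command(targets=[[[0, 0, 0, 5, 0, 0], [0, 0, 0, 6, 0, 0], [0, 0, 0, 0, 0, 0], [0, 0, 0, 0, 0, 0]]])

```text
time: 29.8
ee_pos: [0.5144, -0.0939, 0.2541]
eef_rot: [-0.477, 0.422, -0.512, 0.577]
ft_force: [1.1, 1.0, -1.4]
width: 0.0211
```

```bash
cat > look2.py <<'E'
from h import *
import sys
n=sys.argv[1]
c=cam('wrist','w%s.png'%n)
s=readout.read_state();m=Ro.from_quat(s['eef_rot']).as_matrix()
print("t",s['time'],"tcp",np.round(s['ee_pos'],4),"tilt",np.round(np.degrees(np.arctan2(-m[2,1]*0+np.hypot(m[0,1],m[1,1])*np.sign(m[0,1]),-m[2,1])),1),"F",np.round(s['ft_force'],1),"q",np.round(s['joint_positions'],2))
fwd=np.array([.9925,.1219,0])
print("lip",np.round(s['ee_pos']+m@np.array([0,.0923,.0405]),4))
h,sa,v=hsv(c)
for b in blob((h>5)&(h<20)&(sa>100)&(v<215),(200,0,430,260),4):
    if cv2.contourArea(b)<500: continue
    (x,y),rr=cv2.minEnclosingCircle(b); X=onz(c,(x,y),.025); d=X-s['ee_pos']
    print('ball',cv2.contourArea(b),round(x),round(y),round(rr,1),"world",np.round(X,4),"fwd",round(1000*d@fwd,1),"right",round(1000*d@m[:,0],1))
red=((h<6)|(h>172))&(sa>150)&(v>40)
for row in (100,150,200):
    x=np.where(red[row,200:440])[0]+200
    if len(x)>20:
        print(row,[round(1000*(onz(c,(k,row),.055)-s['ee_pos'])@m[:,0],1) for k in (x.min(),x.max())])
E
python3 look2.py 21
```

```text
t 29.85 tcp [ 0.5155 -0.0934  0.2544] tilt 10.9 F [ 1.1  0.  -1.2] q [ 0.64 -0.02 -0.5   1.81 -0.06  1.17 -1.3 ]
lip [ 0.5723 -0.0866  0.1715]
ball 4625.0 318 120 86.6 world [ 0.6565 -0.0691  0.025 ] fwd 143.0 right -7.5
ball 743.5 234 248 25.8 world [0.4974 0.0127 0.025 ] fwd -5.0 right -107.8
100 [np.float64(-65.4), np.float64(51.5)]
150 [np.float64(-65.5), np.float64(52.2)]
```

View pics/w21.png

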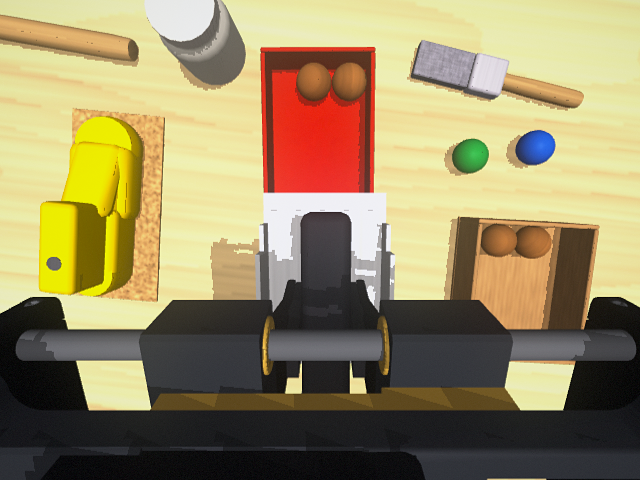

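Everything is in place: carton holds two, and the remaining two balls are at (313,81) and (350,82). The scoop is level and offset 7 mm to the right. Descending.

arm_command(targets=[[[0.001, 0.02, -0.004, 0, 0, 0], [0, 0.03, -0.006, 0, 0, 0], [0, 0.03, -0.006, 0, 0, 0], [0, 0.03, -0.006, 0, 0, 0], [0, 0.025, -0.005, 0, 0, 0], [0, 0.015, -0.003, 0, 0, 0], [0, 0.01, -0.001, 0, 0, 0], [0, 0, 0, 0, 0, 0], [0, 0, 0, 0, 0, 0]]])

```text
time: 30.6
ee_pos: [0.5169, -0.0936, 0.0911]
eef_rot: [-0.476, 0.422, -0.511, 0.578]
ft_force: [0.3, -0.7, -1.8]
width: 0.0217
```

```bash
python3 look2.py 22
```

```text
t 30.65 tcp [ 0.5172 -0.0937  0.0917] tilt 11.1 F [ 0.2 -0.7 -1.7] q [ 0.61  0.14 -0.51  2.01  0.04  0.81 -1.36]
lip [ 0.5742 -0.0867  0.0089]
ball 2885.5 373 76 83.8 world [ 0.6544 -0.1095  0.025 ] fwd 134.2 right 32.4
ball 2650.5 227 130 129.8 world [ 0.6076 -0.015   0.025 ] fwd 99.4 right -67.1
ball 1519.5 306 4 29.8 world [ 0.6939 -0.0598  0.025 ] fwd 179.5 right -12.1
100 [np.float64(-65.9), np.float64(52.3)]
150 [np.float64(-65.7), np.float64(51.9)]
200 [np.float64(-65.6), np.float64(52.1)]
```

View pics/w22.png

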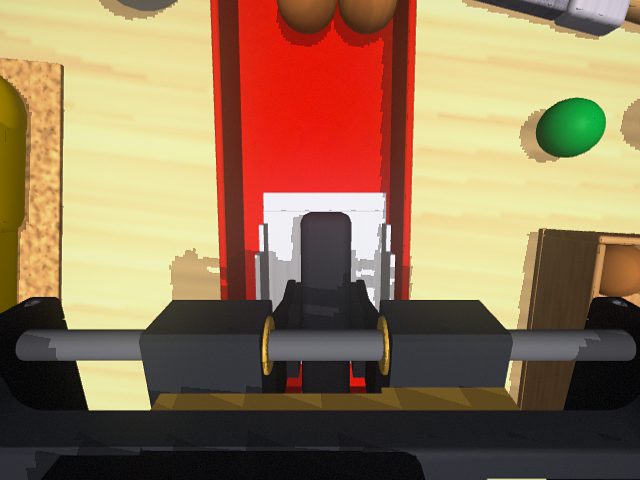

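arm_command(targets=[[[0, 0.002, 0, 0, 0, 0], [0, 0.0015, 0.008, 0, 0, 0], [0, 0.0023, 0.012, 0, 0, 0], [0, 0.0023, 0.012, 0, 0, 0], [0, 0.0023, 0.012, 0, 0, 0], [0, 0.0023, 0.012, 0, 0, 0], [0, 0.0023, 0.012, 0, 0, 0], [0, 0.0023, 0.012, 0, 0, 0], [0, 0.0023, 0.012, 0, 0, 0], [0, 0.0015, 0.008, 0, 0, 0], [0, 0.0015, 0.008, 0, 0, 0]]])

```text
time: 31.57
ee_pos: [0.6267, -0.0804, 0.0895]
eef_rot: [-0.476, 0.421, -0.512, 0.578]
ft_force: [0.1, 0.0, -2.0]
width: 0.0216
```

```bash
python3 look2.py 23
```

```text
t 31.6167 tcp [ 0.6276 -0.0801  0.0896] tilt 11.1 F [0.7 0.2 0.1] q [ 0.48  0.37 -0.49  1.75  0.18  0.87 -1.51]
lip [ 0.6847 -0.0731  0.0068]
ball 8724.0 314 185 114.7 world [ 0.6872 -0.0655  0.025 ] fwd 60.9 right -7.2
150 [np.float64(-65.9), np.float64(52.1)]
200 [np.float64(-65.8), np.float64(52.3)]
```

View pics/w23.png

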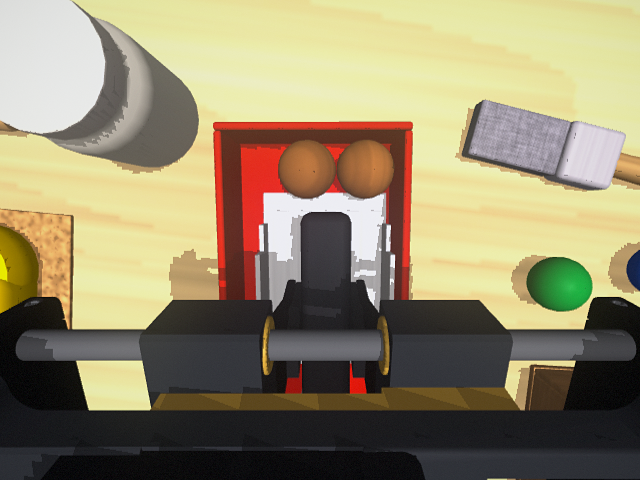

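arm_command(targets=[[[0, 0.0008, 0.004, 0, 0, 0], [0, 0.0008, 0.004, 0, 0, 0], [0, 0.0008, 0.004, 0, 0, 0], [0, 0.0008, 0.004, 0, 0, 0], [0, 0, 0, 0, 0, 0]]])

```text
time: 32.03
ee_pos: [0.6428, -0.0783, 0.0894]
eef_rot: [-0.476, 0.421, -0.512, 0.578]
ft_force: [-0.2, 0.0, -2.9]
width: 0.0213
```

```bash
python3 look2.py 24
```

```text
t 32.0833 tcp [ 0.6424 -0.0784  0.0894] tilt 11.1 F [ 0.1 -0.7 -1.9] q [ 0.47  0.4  -0.48  1.72  0.19  0.88 -1.52]
lip [ 0.6995 -0.0714  0.0066]
ball 8009.5 317 195 104.4 world [ 0.6967 -0.0667  0.025 ] fwd 55.3 right -4.9
150 [np.float64(-65.0), np.float64(51.2)]
200 [np.float64(-66.0), np.float64(52.0)]
```

View pics/w24.png

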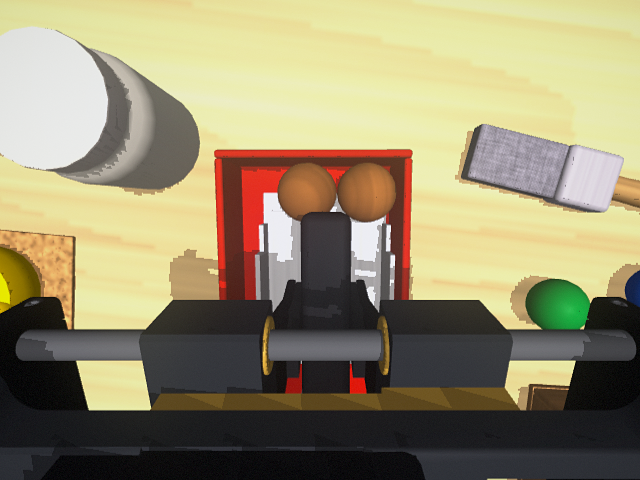

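arm_command(targets=[[[0, 0.0008, 0.004, 0, 0, 0], [0, 0.0008, 0.004, 0, 0, 0], [0, 0.0008, 0.004, 0, 0, 0], [0, 0, 0, 0, 0, 0]]])

```text
time: 32.42
ee_pos: [0.6542, -0.0771, 0.0888]
eef_rot: [-0.476, 0.422, -0.511, 0.578]
ft_force: [0.3, -0.1, -1.6]
width: 0.0213
```

```bash
python3 look2.py 25
```

```text
t 32.4667 tcp [ 0.6542 -0.077   0.0888] tilt 11.0 F [ 0.4  0.3 -1.4] q [ 0.45  0.42 -0.47  1.69  0.21  0.89 -1.53]
lip [ 0.7111 -0.07    0.0059]
ball 6584.0 314 205 102.9 world [ 0.7013 -0.0638  0.025 ] fwd 48.4 right -7.4
200 [np.float64(-66.3), np.float64(52.0)]
```

View pics/w25.png

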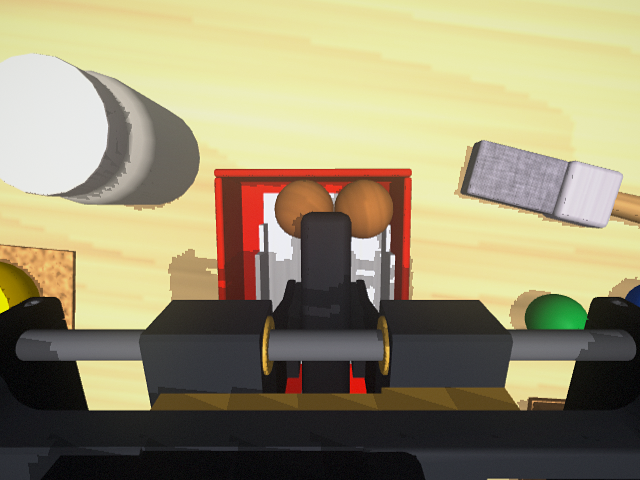

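arm_command(targets=[[[0, 0.0008, 0.004, 0, 0, 0], [0, -0.001, 0.001, 0, 0, 0], [0, -0.0055, -0.0065, 5, 0, 0], [0, -0.0055, -0.0065, 5, 0, 0], [0, -0.0055, -0.0065, 5, 0, 0], [0, 0, 0, 0, 0, 0], [0, 0, 0, 0, 0, 0], [0, 0, 0, 0, 0, 0], [0, 0, 0, 0, 0, 0], [0, 0, 0, 0, 0, 0]]])

```text
time: 33.3
ee_pos: [0.637, -0.0787, 0.1013]
eef_rot: [-0.397, 0.351, -0.562, 0.636]
ft_force: [0.2, 0.3, -2.0]
width: 0.0215
```

```bash
python3 look2.py 26
```

```text
t 33.35 tcp [ 0.6367 -0.0787  0.101 ] tilt 26.0 F [-0.5  0.4 -1.6] q [ 0.61  0.25 -0.55  1.95  0.06  0.53 -1.4 ]
lip [ 0.7131 -0.0693  0.0359]
ball 2767.5 315 218 90.8 world [ 0.6956 -0.064   0.025 ] fwd 60.2 right -7.4
200 [np.float64(-65.7), np.float64(52.6)]
```

View pics/w26.png

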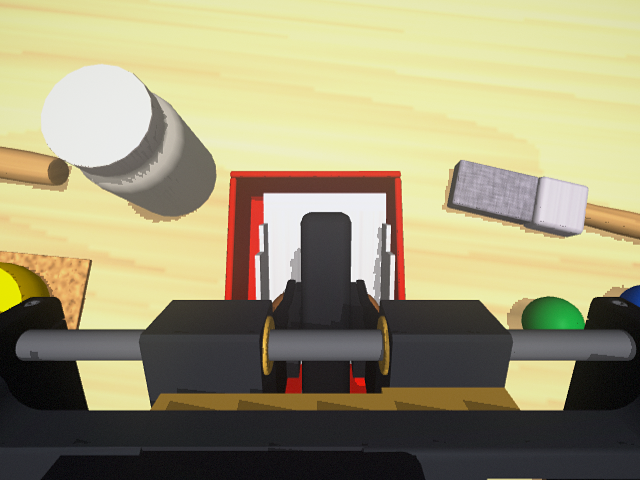

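Both balls rolled into the back of the bucket. Backing off and lifting.

arm_command(targets=[[[-0.002, -0.003, -0.005, 0, 0, 0], [-0.002, -0.005, -0.009, 0, 0, 0], [-0.001, -0.005, -0.011, 0, 0, 0], [0, -0.005, -0.009, 0, 0, 0], [0, -0.005, -0.002, 0, 0, 0], [0, -0.01, 0.005, 0, 0, 0], [0, -0.02, 0.009, 0, 0, 0], [0, -0.02, 0.009, 0, 0, 0], [0, -0.02, 0.009, 0, 0, 0], [0, -0.02, 0.009, 0, 0, 0], [0, -0.02, 0.009, 0, 0, 0], [0, -0.01, 0.005, 0, 0, 0]]])

```text
time: 34.35
ee_pos: [0.5905, -0.0797, 0.2408]
eef_rot: [-0.396, 0.35, -0.563, 0.635]
ft_force: [1.1, -0.1, -1.6]
width: 0.0212
```

```bash
python3 look2.py 27; python3 -c "
from h import *
cam('side','s27.png')"
```

```text
t 34.4 tcp [ 0.5912 -0.0799  0.242 ] tilt 26.3 F [ 1.7 -0.5  0.7] q [ 0.73 -0.02 -0.6   1.9  -0.17  0.82 -1.23]
lip [ 0.6679 -0.0707  0.1772]
ball 1065.5 323 186 49.3 world [ 0.7213 -0.0619  0.025 ] fwd 131.4 right -2.7
```

View pics/s27.png

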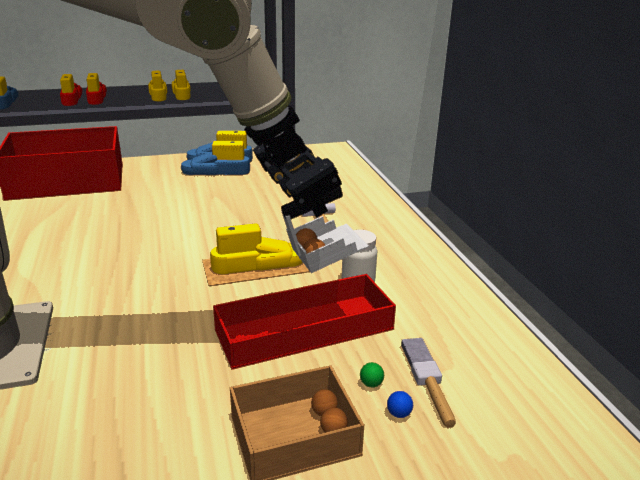

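The bin is empty, both balls are in the scoop, and two are in the carton. Carrying to the carton.

arm_command(targets=[[[0.009, -0.0025, -0.009, 0, 0, 0], [0.016, -0.0045, -0.016, 0, 0, 0], [0.0225, -0.0063, -0.023, 0, 0, 0], [0.0225, -0.0063, -0.023, 0, 0, 0], [0.0225, -0.0063, -0.023, 0, 0, 0], [0.0225, -0.0063, -0.023, 0, 0, 0], [0.0225, -0.0063, -0.023, 0, 0, 0], [0.0225, -0.0063, -0.023, 0, 0, 0], [0.0225, -0.0063, -0.023, 0, 0, 0], [0.0225, -0.0063, -0.023, 0, 0, 0], [0.016, -0.0045, -0.016, 0, 0, 0], [0.009, -0.0025, -0.009, 0, 0, 0]]])

```text
time: 35.45
ee_pos: [0.3781, -0.339, 0.1903]
eef_rot: [-0.396, 0.353, -0.562, 0.634]
ft_force: [0.2, 0.1, -2.6]
width: 0.0217
```

```bash
python3 look2.py 28
```

```text
t 35.5 tcp [ 0.3773 -0.3402  0.1901] tilt 25.9 F [-2.2 -1.8 -2.2] q [ 1.04 -0.05 -0.13  2.04 -0.48  0.96 -0.31]
lip [ 0.4534 -0.3311  0.1247]
ball 7765.5 325 176 103.3 world [ 0.5024 -0.3238  0.025 ] fwd 126.2 right -1.4
ball 1018.5 346 8 39.5 world [ 0.7039 -0.3252  0.025 ] fwd 326.0 right 23.4
```

View pics/w28.png

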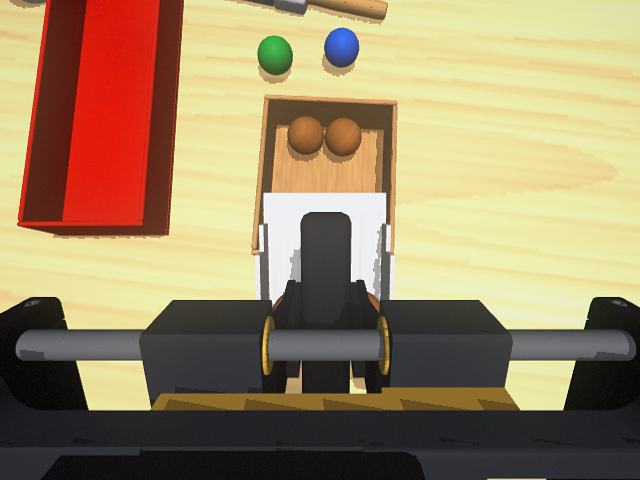

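arm_command(targets=[[[0, 0.012, -0.005, 0, 0, 0], [0, 0.012, -0.005, 0, 0, 0], [0, 0.002, 0.01, -6, 0, 0], [0, 0.002, 0.01, -6, 0, 0], [0, 0.002, 0.01, -6, 0, 0], [0, 0.002, 0.008, -5, 0, 0], [0, 0, 0.006, -4, 0, 0], [0, 0, 0.003, -2, 0, 0], [0, 0, 0, 0, 0, 0], [0, 0, 0, 0, 0, 0], [0, 0, 0, 0, 0, 0], [0, 0, 0, 0, 0, 0]]])

```text
time: 36.5
ee_pos: [0.4283, -0.3317, 0.1705]
eef_rot: [0.543, -0.481, 0.457, -0.515]
ft_force: [0.4, 0.7, -1.6]
width: 0.0214
```

```bash
python3 look2.py 29; python3 -c "
from h import *
cam('side','s29.png')"
```

```text
t 36.55 tcp [ 0.4284 -0.3318  0.1708] tilt -3.0 F [-0.5 -0.1 -0.9] q [ 0.79  0.23 -0.27  1.71  0.1   1.26 -0.96]
lip [ 0.4638 -0.3276  0.0765]
ball 33240.0 314 150 158.4 world [ 0.4891 -0.3155  0.025 ] fwd 62.2 right -9.0
```

View pics/w29.png

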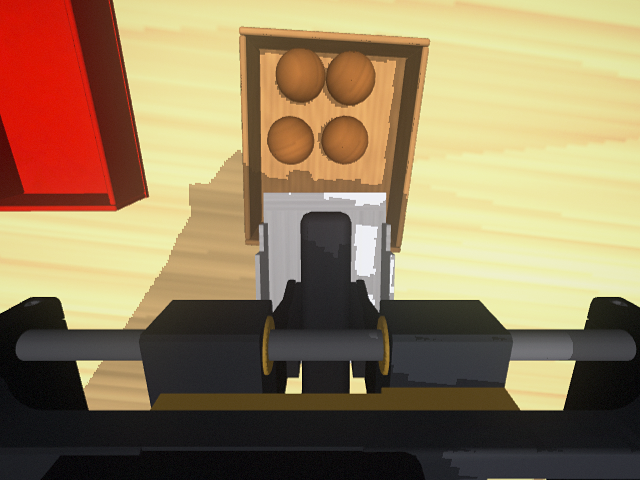

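View pics/s29.png

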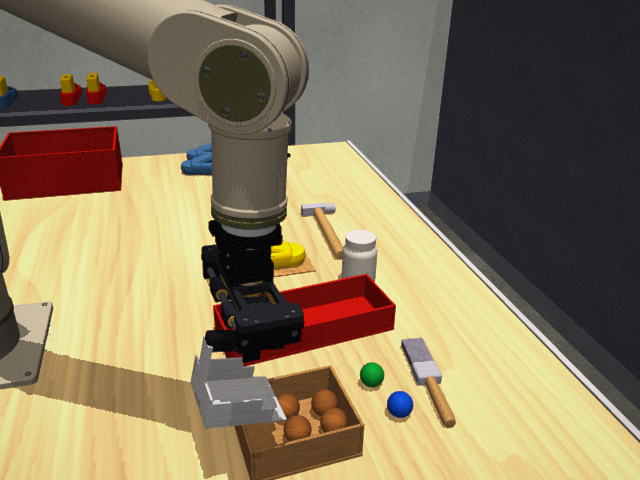

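All four balls are in the carton, at (300,75), (350,77), (290,140) and (344,140), and the scoop is empty. I'll put the scoop down on the free bench to the right of the carton.

arm_command(targets=[[[0, -0.025, 0, 0, 0, 0], [0, -0.04, 0, 0, 0, 0], [0.01, -0.01, 0, 0, 0, 0], [0.03, 0, 0.006, 0, 0, 0], [0.032, 0, 0.0065, 0, 0, 0], [0.032, 0, 0.0065, 0, 0, 0], [0.032, 0, 0.0065, 0, 0, 0], [0.032, 0, 0.0065, 0, 0, 0], [0.025, 0, 0.0065, 0, 0, 0], [0, 0, 0, 5, 0, 0], [0, 0, 0, 5, 0, 0], [0, 0, 0, 4, 0, 0]]])

```text
time: 37.6
ee_pos: [0.4943, -0.519, 0.243]
eef_rot: [-0.475, 0.421, -0.513, 0.578]
ft_force: [-0.7, -0.1, -1.5]
width: 0.0213
```

arm_command(targets=[[[0, 0, 0, 0, 0, 0], [0, 0, 0, 0, 0, 0]]])

```text
time: 37.77
ee_pos: [0.493, -0.5186, 0.2441]
eef_rot: [-0.476, 0.423, -0.512, 0.577]
ft_force: [0.0, 0.6, -1.8]
width: 0.0212
```

```bash
python3 look2.py 30; python3 -c "
from h import *
cam('top','t30.png')"
```

```text
t 37.8167 tcp [ 0.4945 -0.5176  0.2441] tilt 10.9 F [ 0.5  0.6 -3. ] q [ 0.99  0.46 -0.25  1.27 -0.04  1.31 -0.67]
lip [ 0.5513 -0.5107  0.1611]
ball 2515.5 228 208 56.7 world [ 0.5227 -0.4027  0.025 ] fwd 42.0 right -110.7
```

View pics/w30.png

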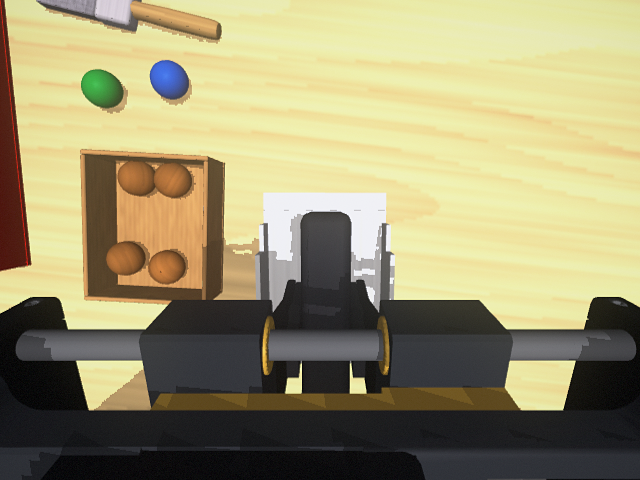

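View pics/t30.png

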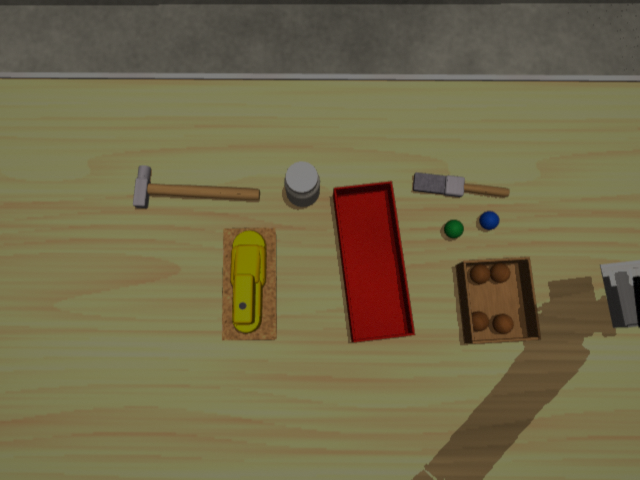

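arm_command(targets=[[[0, 0.02, -0.004, 0, 0, 0], [0, 0.03, -0.006, 0, 0, 0], [0, 0.03, -0.006, 0, 0, 0], [0, 0.03, -0.006, 0, 0, 0], [0, 0.025, -0.005, 0, 0, 0], [0, 0.012, -0.002, 0, 0, 0], [0, 0.006, -0.001, 0, 0, 0], [0, 0, 0, 0, 0, 0], [0, 0, 0, 0, 0, 0]]])

```text
time: 38.62
ee_pos: [0.4959, -0.5179, 0.0894]
eef_rot: [-0.477, 0.421, -0.512, 0.578]
ft_force: [-0.5, 1.2, -1.5]
width: 0.0212
```

```bash
python3 look2.py 31; python3 -c "
from h import *
cam('side','s31.png')"
```

```text
t 38.6667 tcp [ 0.4959 -0.5183  0.0899] tilt 11.1 F [-0.4 -0.9 -1.1] q [ 1.    0.56 -0.25  1.45 -0.02  1.03 -0.64]
lip [ 0.553  -0.5115  0.0071]
```

View pics/w31.png

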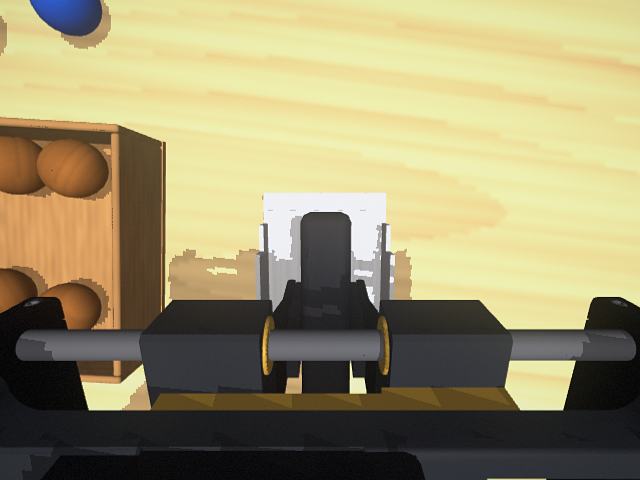

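arm_command(targets=[[[0, 0.003, 0, 0, 0, 0], [0, 0.002, 0, 0, 0, 0], [0, 0.001, 0, 0, 0, 0], [0, 0, 0, 0, 0, 0], [0, 0, 0, 0, 0, 0]]])

```text
time: 39.13
ee_pos: [0.4959, -0.5175, 0.0819]
eef_rot: [-0.476, 0.422, -0.511, 0.578]
ft_force: [0.1, -1.0, -2.2]
width: 0.0215
```

arm_command(targets=[[[0, 0.001, 0, 0, 0, 0], [0, 0.001, 0, 0, 0, 0], [0, 0, 0, 0, 0, 0], [0, 0, 0, 0, 0, 0]]])

```text
time: 39.47
ee_pos: [0.497, -0.5174, 0.0808]
eef_rot: [-0.476, 0.421, -0.512, 0.578]
ft_force: [0.8, 2.5, 5.5]
width: 0.0212
```

Contact with the bench at 5.5 N. Releasing.

arm_command(targets=[[[0, 0, 0, 0, 0, 0], [0, 0, 0, 0, 0, 0], [0, 0, 0, 0, 0, 0], [0, 0, 0, 0, 0, 0], [0, 0, 0, 0, 0, 0], [0, 0, 0, 0, 0, 0], [0, 0, 0, 0, 0, 0], [0, 0, 0, 0, 0, 0], [0, 0, 0, 0, 0, 0], [0, 0, 0, 0, 0, 0], [0, 0, 0, 0, 0, 0], [0, 0, 0, 0, 0, 0]]], hand=0.8)

```text
time: 40.47
ee_pos: [0.4963, -0.5175, 0.0799]
eef_rot: [-0.476, 0.421, -0.511, 0.578]
ft_force: [-0.2, -0.3, 0.4]
width: 0.0699
```

arm_command(targets=[[[0, -0.02, 0, 0, 0, 0], [0, -0.03, 0, 0, 0, 0], [0, -0.03, 0, 0, 0, 0], [0, -0.03, 0, 0, 0, 0], [0, -0.03, 0, 0, 0, 0], [0, -0.03, 0, 0, 0, 0], [0, 0, 0, 0, 0, 0], [0, 0, 0, 0, 0, 0]]])

```text
time: 41.13
ee_pos: [0.4643, -0.5223, 0.2493]
eef_rot: [-0.477, 0.42, -0.513, 0.577]
ft_force: [-0.6, 0.1, 0.9]
width: 0.0693
```

```bash
python3 look2.py 32; python3 -c "
from h import *
c=cam('side','s32.png');cam('top','t32.png')
w=cam('wrist')
d=vision.camera('top')"
```

```text
t 41.1833 tcp [ 0.4641 -0.5216  0.2471] tilt 11.0 F [-0.5  0.5 -0.7] q [ 1.04  0.42 -0.25  1.31 -0.05  1.31 -0.62]
lip [ 0.5211 -0.5147  0.1643]
ball 3732.5 242 194 77.5 world [ 0.5136 -0.42    0.025 ] fwd 61.6 right -95.0
```

View pics/w32.png

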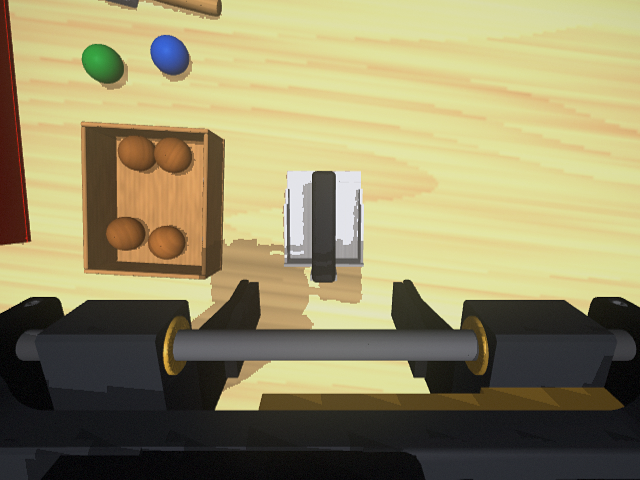

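View pics/s32.png

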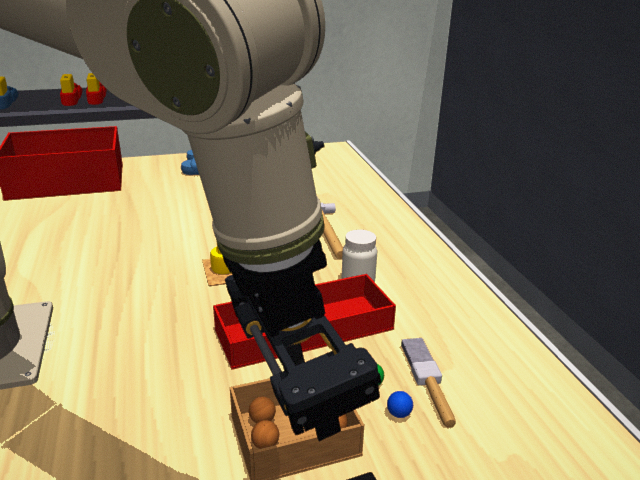

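View pics/t32.png

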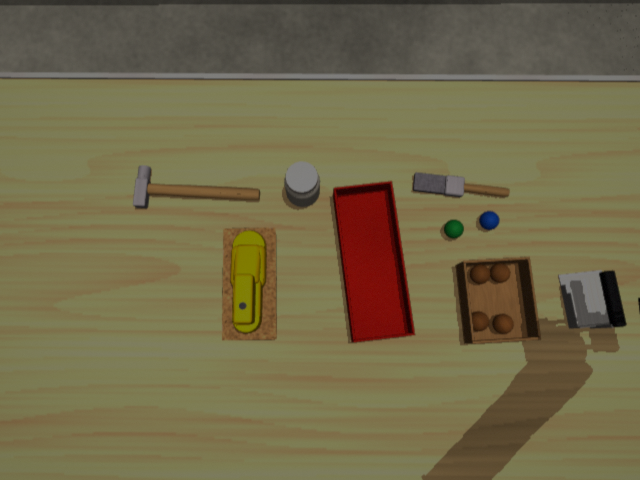

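Run:
```python
from h import *
c=cam('wrist');s=readout.read_state();m=Ro.from_quat(s['eef_rot']).as_matrix();fw=np.array([.9925,.1219,0])
for n,u,z in [('handle front',(324,172),.109),('handle rear',(324,281),.109),('lip',(324,171),0.),('back top',(300,265),.045)]: print(n,round(1000*(onz(c,u,z)-s['ee_pos'])@fw,1))
t=cam('top');h,sa,v=hsv(t); yel=(h>24)&(h<33)&(sa>200)&(v>60)
b=blob(yel,(215,220,285,345))[0]; print('last',rect(t,b,.03))
a=cv2.imread('pics/top0.png');d=cv2.absdiff(a,t['pixels']).max(2)
for n,(x0,y0,x1,y1) in dict(hammer=(125,160,265,215),jar=(280,155,325,212),brush=(410,165,515,205)).items(): print(n,(d[y0:y1,x0:x1]>60).sum())
```

```text
handle front 77.1
handle rear -22.4
lip 88.0
back top -19.0
last ((0.5294138193130493, 0.1710231453180313), (0.0641462579369545, 0.20451529324054718), 89.78242492675781)
hammer 0
jar 0
brush 0
```

The checks agree: the scoop is level (lip 11 mm ahead of the handle end, 10 expected), the last is centred and straight, and the bystanders are unchanged. Handing in.

```bash
python3 -c "
from bench import r
print(r.close_job())"
```

```text
the job is handed in; nothing more can be done
None
```

The job is done and handed in at about 41 s of the 72 s allowed; the hand-in reported no verdict. All four cedar balls are in the carton, and the bin is empty.

**What I did**
- **Last:** I stood it on the cork mat and let go. My first grasp attempt lifted off before the fingers had finished closing; the last did not move, and I repeated the grasp.
- **Balls:** I scooped them out in two trips of two. On the first push the balls jammed against the bin's end wall, reaching about 45 N at the wrist, and the scoop pitched about 12° nose-down in the grip. I tilted the tool to compensate.
- **Scoop:** I set it down on the bench to the right of the carton and released it.

**Last checks before hand-in**
- **Last:** upright, about 5 mm from the mat centre lengthwise and under 2 mm sideways, about 1–2° off the mat's long side.
- **Scoop:** level, with its lip 11 mm ahead of the handle end (10 mm expected), and clear of bin and carton.
- **Bystanders:** jar, hammer and brush look the same in the top camera view as at the start.
- **Gripper:** open and about 15 cm above the scoop, touching nothing.
- **Disagreement:** the top and wrist cameras put the bin's centreline 3 mm apart. I used the wrist view for scooping.

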